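Pull the round stopper from the bench reader

ROBOT

A 6-joint arm with a two-finger parallel gripper is mounted at the origin on the work surface. World frame = base frame: x ahead of the robot, y to its left, z up, the work surface at z = 0. Lengths are in m, angles in rad, forces in N, time in s.
With the tool pointing down it reaches from about 0.325 to 0.775 m from the base axis. Payload 5.5 kg.
Tool frame: the origin (TCP) lies midway between the tips of the shut fingers; the grasp point (between the pads) lies 19 mm behind it (robot.grasp_offset is the distance from the TCP to the grasp point, in m); z points along the fingers, y is the direction in which the jaws open and shut (so a half turn about z gives the same grasp; the last joint's range is limited). The gripper opens to 85 mm and grips with 20 to 120 N. Pads are 22 mm wide; open, the fingers measure 114 mm over their backs; the gripper's body (76 mm by 85 mm) begins 54 mm behind the grasp point. The pads swing forward as they close: fully open they stand 13 mm farther back than shut.
Start: joints at [1.188, 0.091, 1.231, -0, 1.82, -0.057], TCP at [0.192, 0.568, 0.231] pointing down, gripper open.
Joint ranges: [-2.87, 2.87], [-0.86, 2.18], [0.17, 2.46], [-1.51, 4.65], [0.06, 2.69], [-2.65, 2.65]. Speed limits (rad/s): [2.57, 2.57, 3.01, 3.14, 3.14, 3.14].

INTERFACE

Orientations are given as a rotation vector (axis times angle).
In Python, from workcell import robot, eyes, sign_off, finder gives the robot as it stands.
- The arm moves only by the tool move_arm, never from a script. Its argument "series" is a list that holds one entry, the list of rows, each a list of 6 numbers: the shift along the tool's x, y, z in cm, then the turn, a rotation vector about the tool's x, y, z in rad. A call has 1 to 10 rows; each row is the pose to reach, as a shift and turn from the pose commanded when the call began, along the tool's axes at that moment; what a row does not reach only later rows make up. A row lasts 1/8 s, in which the tool goes at most 62.5 mm and 10.7 degrees, less where a joint would pass 70% of its speed; a pose out of reach is approached as far as the arm can. A call with a gripper value outside its range is refused whole. "jaw" is the gripper command: -1 is shut, 1 is fully open, values between are in proportion, set as the call begins (left out, the last holds). The fingers move at their own pace and stop on an object; "grip_force" is the grip in N (left out, the last holds). Time passes only in rows, so rows that repeat a pose let the fingers close. It gives the time, the measured TCP pose, the force and the opening at its end, in the units of the state.
- robot.get_obs(): the state, without advancing time (a new reading comes with each control period).
- eyes.get_image(name): name is "scene" or "side" or "wrist"; returns (picture, depth): 420x560x3 uint8, red, green, blue; 420x560 float32, m along the optical axis (not along the pixel's ray), 0 where there is no reading.
- eyes.get_calibration(name): a dict with "fx", "fy", "cx", "cy" (pixels), "R" (3x3) and "t" (3): a world point X has camera coordinates R X + t; the wrist camera has in their place "hand_eye" (4x4, takes a point from camera to tool coordinates, whose origin is the TCP and whose axes are the flange's). Camera axes: x right, y down, z forward; pixel columns grow to the right and rows downward; lengths in m; the calibration is good to about 2 mm. A picture is of the moment at which its call begins: read the wrist's pose just before it. get_calibration takes no time and is no camera call.
- sign_off(): hands the job in, once; it reports no verdict.
Trained networks look in the newest picture that a camera, given by its name, has taken for a name from the list of things; names that differ only in an ending like _2 or _b are one class to them, and where a whole thing is asked for, a point or a joint stands for the part that bears it (a point fixed in the world has none). Each returns a list of dicts, best first, with "confidence" (0 to 1); they miss things now and then, are a little off and sometimes report something else, mostly with a low value. They report only what shows in the picture. A call takes as long as a camera call. They do not tell look-alikes from the thing itself.
- finder.boxes_of(camera, thing): "point" ([x, y, z] in m, in world coordinates, good to about 4 mm: the middle of the surface that is visible of it).
- finder.landmark_of(camera, thing): "point" ([x, y, z] in m, in world coordinates, good to about 4 mm: a listed point, or the origin of a listed thing).
The state is a dict: "clock": time; "q": joint angles; "qvel": joint speeds; "joint_efforts": joint torques, N m; "position": TCP position; "orientation": TCP orientation; "ft_force": force on the tool from outside, world axes, zero at the start; "ft_torque": the same for the moment, N m; "width": opening from 0.0 (shut) to 1.0 (fully open).
Only numpy, scipy, OpenCV 4.12 (cv2) and the standard library are available. Lean on these libraries where they do the work, as an engineer would, in place of code of your own. Each camera call takes 0.05 s, during which the arm holds its last target.

TASK

Pick up the fork puller, lay its fork on the white reader's deck and slide it flat under the round cap until the closed end of the slot is pressed gently home against the cap's neck, then pull straight up until the cap pops out of its port. Carry the cap on the puller to the shallow metal tray and gently set the puller down upright in it, so that puller and cap are left in the tray; never force the fork, keep the fingers off the cap, and leave the other two caps and everything else on the bench alone.

Things in the scene. Friction and masses are not known exactly. Their poses are not given: they have to be found in the camera images.
- reader: Flat white bench instrument, fixed, rigid, 220 (x) x 290 (y) mm, on levelling feet that raise it 0 to 10 mm off the bench. Origin under its centre at its underside; -x side faces the robot. Level front deck 45 mm above the origin, x = -110 to +46 mm; behind it a screen panel rises to 57 mm. Three 14.5 mm ports in the deck at x = 0, y = -78, 0, +78 mm; any cap may be in any port.
- round_cap: The cap to pull: grey, 20 to 45 g, round head 36 mm diameter. Origin on its axis at deck level when seated, z up. Neck 21 mm diameter; flat underside of the head 6.5 mm above the deck, its top 22.5 mm above. Below the origin a 13 mm stem, 16 mm long, held by sprung catches: a steady pull of about 6 to 20 N pops it loose, clear of the port 16 mm up. Keep any sideways push on it under 8 N.
- square_cap: Grey cap in another port, square head 32 x 32 mm, same neck, stem and heights. Leave it seated.
- bar_cap: Grey cap in another port, narrow bar head 40 x 16 mm, same neck and stem. Leave it seated.
- puller: Hand tool 112 mm tall, 0.14 to 0.22 kg. Origin at the level of its underside, on the handle axis; fork opens to +x. Black handle 30 (x) x 16 (y) mm, z = 52 to 112 mm, on a steel rail. The fork foot (4 mm thick, 46 mm wide, 64 mm long, stays rigid) is clamped to the rail at an unmeasured place up to 12 mm either way along x: its slot is 24 mm wide on y = 0, closed end at x = -10.5 +/- 12 mm.
- puller_grip (a point): Point on the handle axis, 85 mm above the puller's underside: grasp here across the 16 mm width (puller y). About the fork, before that +/- 12 mm shift: flat underside at z = 0; foot from x = -32 to +18, then flared tips on to x = +32 (54 mm wide); upright back at x = -32 to -26; clear height under the rail 46 mm, so a cap fits between. The stem of a carried cap hangs below the foot.
- tray: Shallow open aluminium tray fixed to the bench, outside 140 (x) x 130 (y) x 16 mm high, walls and floor about 4 to 5 mm thick. Origin at the centre of its underside.
- marker: Marker pen lying on the bench, 130 mm long, 15 mm high. Bystander, origin at mid-length underneath.
- bottle: Clear bottle, 60 mm diameter, 130 mm tall, standing. Bystander, origin underneath.
- tip_box: Blue pipette-tip box 85 x 120 x 58 mm. Bystander, origin underneath.
- beaker: Glass beaker 64 mm diameter, 75 mm tall. Bystander, origin underneath.
- jar: Small amber jar 48 mm diameter, 55 mm tall. Bystander, origin underneath.
- tube_rack: White microtube rack 50 x 120 mm, 47 mm tall with tubes. Bystander, origin underneath.
Mind the look-alikes: they are no part of the job. Leave any blue, turquoise or yellow look-alike of the round_cap alone.

How it is judged:
On the way, in this order (a step that is already met when the one before it is completed fails the run):
1. the fork lies flat on the deck (within 1.7 mm) under the round cap, pressed home on its neck with at least 2 N, the cap still seated (horizontal distance between puller and round_cap below 0.0155 m and z of puller in the frame of reader below 0.0467 m and z of round_cap in the frame of reader below 0.0475 m and contact force between puller and round_cap above 2 N), for 0.2 s.
2. the round cap is out of its port, carried by the puller (z of round_cap in the frame of reader above 0.063 m and horizontal distance between puller and round_cap below 0.025 m and contact force between puller and round_cap above 0.05 N), for 0.1 s.
At the end, for the whole second after the job is handed in: The puller stands upright (within 0.12 rad) on the tray floor, origin within 60 x 55 mm of the tray centre and under 12 mm up; the round cap is inside the tray walls, under 60 mm up; both at rest and let go; the square and bar caps still seated in their ports (x of round_cap in the frame of tray between -0.065 and 0.065 m and y of round_cap in the frame of tray between -0.06 and 0.06 m and z of round_cap in the frame of tray below 0.06 m and x of puller in the frame of tray between -0.06 and 0.06 m and y of puller in the frame of tray between -0.055 and 0.055 m and z of puller in the frame of tray below 0.012 m and angle between puller's own z axis and vertical below 0.12 rad and linear speed of each of puller, round_cap below 0.02 m/s and z of each of square_cap, bar_cap in the frame of reader below 0.048 m and horizontal distance between each of square_cap, bar_cap and reader below 0.084 m); the robot touches nothing.
It fails at once if the fork is forced against the reader (over 30 N), or the arm presses on the reader (over 5 N) (contact force between puller and reader above 30 N or contact force between the arm and reader above 5 N).
It fails at once if the puller loads the round cap with more than 30 N (more than 8 N while the fork still lies on the deck), or levers it over by more than 0.25 rad while it is still in its port (contact force between puller and round_cap above 30 N or (contact force between puller and round_cap above 8 N and z of puller in the frame of reader below 0.0467 m) or (angle between round_cap's own z axis and vertical above 0.25 rad and horizontal distance between round_cap and reader below 0.084 m and z of round_cap in the frame of reader below 0.052 m)).
It fails at once if the fingers touch the round cap (contact force between the fingers and round_cap above 0.3 N).
It fails at once if the puller is banged down on the tray with more than 40 N (contact force between puller and tray above 40 N).
It fails at once if another cap is shifted by more than 6 mm, or a bystander by more than 30 mm (distance of any of square_cap, bar_cap from where it was at the start of the episode above 0.006 m or distance of any of marker, bottle, tip_box, beaker, jar, tube_rack from where it was at the start of the episode above 0.03 m).
It also fails if it takes over 72 s, if anything falls off the work surface, if the arm or the gripper's body presses on something with over 40 N, if the wrist force passes 120 N, or if a joint passes its speed limit or range.

## Working session

There is one attempt and no reset: what is moved stays moved. The work goes in short steps, Python scripts to look and compute and a tool call to move; the robot and the scene stay as the last step left them, time stands still between calls to the robot, and variables do not carry over. Pictures are saved under pics/ and viewed, and the job is handed in when it is done.

Besides the shell and the picture viewer there is one more tool, called after ">>>" in YAML: its name, and indented under it one key for each argument. move_arm: Moves the arm, as the interface text tells. Its arguments: {"type":"object","properties":{"series":{"type":"array","items":{"type":"array","items":{"type":"array","items":{"type":"number"}}}},"jaw":{"type":"number"},"grip_force":{"type":"number"}},"required":["series"]}

```bash
mkdir -p pics; ls
python3 - <<'E'
from workcell import robot, eyes, finder
import cv2, numpy as np
o=robot.get_obs(); print({k:np.round(v,3) for k,v in o.items()})
for n in ("scene","side","wrist"):
    im,d=eyes.get_image(n); cv2.imwrite(f"pics/{n}0.png",im[:,:,::-1]); np.savez(f"pics/{n}0.npz",im=im,d=d)
    c=eyes.get_calibration(n); print(n,{k:np.round(v,3).tolist() for k,v in c.items()})
E
```

```text
pics
{'clock': np.float64(0.0), 'q': array([ 1.188,  0.092,  1.232,  0.   ,  1.82 , -0.057]), 'qvel': array([-0.   ,  0.001,  0.   , -0.002, -0.001, -0.   ]), 'joint_efforts': array([ 0.0000e+00, -4.5872e+01, -4.1803e+01, -0.0000e+00,  1.1000e-02,
        0.0000e+00]), 'position': array([0.192, 0.568, 0.23 ]), 'orientation': array([-5.09e-01, -3.10e+00,  3.00e-03]), 'ft_force': array([-0.339, -0.07 , -1.021]), 'ft_torque': array([ 0.039,  0.008, -0.01 ]), 'width': np.float64(1.001)}
scene {'fx': 512.088, 'fy': 512.088, 'cx': 285.68, 'cy': 208.6, 'R': [[-0.845, 0.534, -0.012], [0.402, 0.621, -0.673], [-0.353, -0.574, -0.739]], 't': [0.456, -0.163, 1.739]}
side {'fx': 399.443, 'fy': 399.443, 'cx': 282.783, 'cy': 206.852, 'R': [[0.925, -0.38, 0.003], [-0.212, -0.521, -0.827], [0.316, 0.764, -0.563]], 't': [-0.525, 0.202, 0.856]}
wrist {'fx': 294.294, 'fy': 294.294, 'cx': 279.212, 'cy': 213.632, 'hand_eye': [[-0.0, -0.958, -0.288, 0.073], [1.0, -0.001, 0.0, 0.0], [-0.001, -0.288, 0.958, -0.142], [0.0, 0.0, 0.0, 1.0]]}
```

View pics/scene0.png

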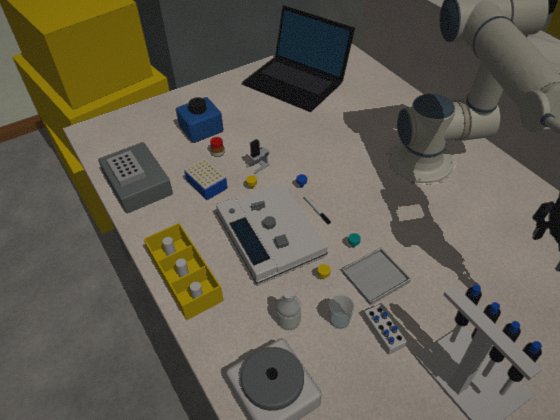

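View pics/side0.png

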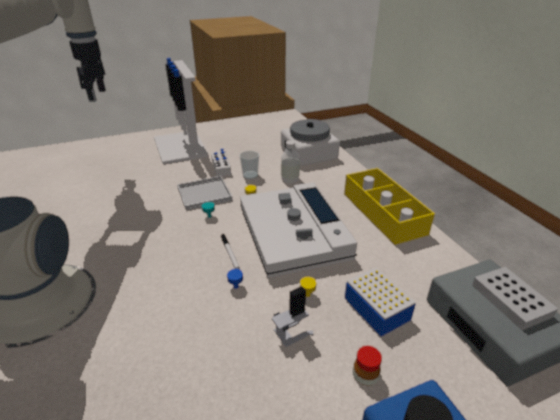

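View pics/wrist0.png

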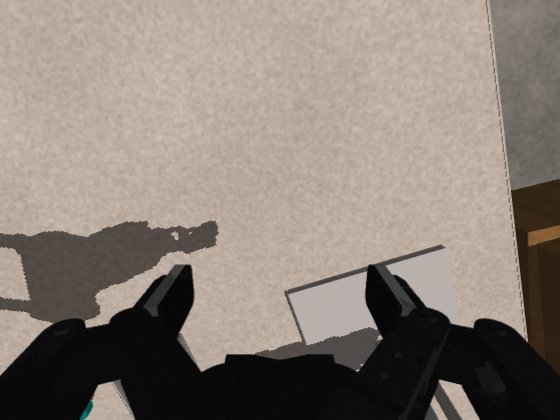

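The scene picture shows the puller (258,152), the reader (270,230) and the tray (375,275). The possible round caps are the grey heads on the reader (258,205), (268,222) and (282,240), plus blue (301,180), turquoise (354,240) and yellow (251,182) and (323,271). The coloured ones are look-alikes.

Run:
```python
from workcell import robot, eyes, finder
import cv2, numpy as np
for cam in ("scene","side"):
    im,d=eyes.get_image(cam)
    c=eyes.get_calibration(cam)
    def pix(p):
        x=c["R"]@np.array(p)+c["t"]; return (c["fx"]*x[0]/x[2]+c["cx"],c["fy"]*x[1]/x[2]+c["cy"])
    for th in ("reader","round_cap","square_cap","bar_cap","puller","puller_grip","tray"):
        for r in finder.landmark_of(cam,th)[:4]:
            print(cam,th,np.round(r["point"],4),round(r["confidence"],2),np.round(pix(r["point"])))
    s=(slice(180,290),slice(190,340)) if cam=="scene" else (slice(170,280),slice(230,380))
    cv2.imwrite(f"pics/crop_{cam}.png",cv2.resize(im[s][:,:,::-1],None,fx=5,fy=5,interpolation=cv2.INTER_CUBIC))
    s=(slice(120,200),slice(210,310)) if cam=="scene" else (slice(270,350),slice(250,350))
    cv2.imwrite(f"pics/crop2_{cam}.png",cv2.resize(im[s][:,:,::-1],None,fx=6,fy=6,interpolation=cv2.INTER_CUBIC))
```

```text
scene reader [0.6    0.0083 0.0073] 0.91 [270. 235.]
scene reader [ 0.6607 -0.2933 -0.0014] 0.67 [207. 184.]
scene round_cap [ 0.4051 -0.1156  0.0163] 0.67 [302. 183.]
scene round_cap [0.5979 0.0105 0.0496] 0.59 [271. 226.]
scene round_cap [ 0.5424 -0.2015  0.0185] 0.54 [252. 183.]
scene round_cap [0.5496 0.2078 0.0152] 0.51 [323. 272.]
scene square_cap [0.6054 0.0827 0.0485] 0.65 [282. 244.]
scene square_cap [0.5936 0.347  0.0011] 0.2 [340. 320.]
scene bar_cap [ 0.5925 -0.0713  0.0459] 0.54 [258. 208.]
scene puller [ 0.4849 -0.2762  0.0013] 0.95 [256. 167.]
scene puller_grip [0.5998 0.0066 0.0519] 0.66 [269. 225.]
scene puller_grip [ 0.4861 -0.2761  0.0819] 0.57 [254. 149.]
scene tray [ 0.4279  0.2861 -0.0015] 0.72 [375. 276.]
side reader [0.5995 0.0092 0.0058] 0.96 [293. 232.]
side reader [0.6089 0.0815 0.0535] 0.74 [286. 202.]
side round_cap [ 0.4091 -0.119   0.0166] 0.76 [237. 281.]
side round_cap [0.415  0.1736 0.0154] 0.6 [208. 211.]
side round_cap [0.5999 0.0061 0.0516] 0.59 [294. 218.]
side round_cap [ 0.5438 -0.203   0.0131] 0.47 [308. 291.]
side square_cap [0.6056 0.083  0.051 ] 0.6 [284. 203.]
side square_cap [0.7054 0.2788 0.0036] 0.44 [289. 177.]
side bar_cap [ 0.5916 -0.0689  0.0488] 0.42 [303. 237.]
side puller [ 0.481  -0.2793  0.0031] 0.79 [296. 330.]
side puller [0.5983 0.0063 0.0512] 0.43 [293. 219.]
side puller_grip [ 0.4847 -0.2787  0.0873] 0.78 [299. 299.]
side tray [0.4278 0.2874 0.0023] 0.81 [204. 194.]
```

```bash
python3 -c "
import cv2,numpy as np
a=[cv2.resize(cv2.imread('pics/'+n+'.png'),(400,300)) for n in ('crop_scene','crop_side','crop2_scene','crop2_side')]
cv2.imwrite('pics/m.png',np.vstack([np.hstack(a[:2]),np.hstack(a[2:])]))"
```

```text
(no output)
```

View pics/m.png

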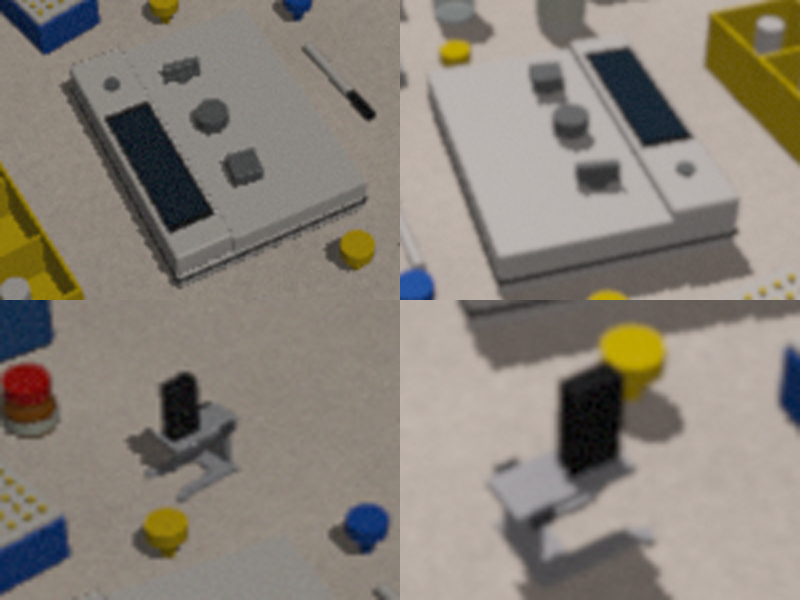

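Matches the description: the round cap sits in the middle port at side (294,218), square at (284,203) and bar at (303,237), and the coloured ones are look-alikes. Now I'll get the puller's yaw from the depth clouds, plus reader and tray details.

```bash
cat > h.py <<'E'
import numpy as np
from scipy.spatial.transform import Rotation as Ro
from workcell import robot, eyes, finder
import cv2
def cloud(cam, im, d, pose=None):
    c=eyes.get_calibration(cam)
    v,u=np.nonzero(d>0); z=d[v,u]
    P=np.stack([(u-c["cx"])*z/c["fx"],(v-c["cy"])*z/c["fy"],z],1)
    if cam=="wrist":
        H=c["hand_eye"]; P=P@H[:3,:3].T+H[:3,3]
        P=P@Ro.from_rotvec(pose[1]).as_matrix().T+pose[0]
    else: P=(P-c["t"])@c["R"]
    return P,im[v,u],np.stack([u,v],1)
def grab(cam,name=None):
    o=robot.get_obs(); pose=(o["position"],o["orientation"])
    im,d=eyes.get_image(cam)
    if name: cv2.imwrite(f"pics/{name}.png",im[:,:,::-1]); np.savez(f"pics/{name}.npz",im=im,d=d,p=pose[0],r=pose[1])
    return cloud(cam,im,d,pose)
E
python3 - <<'E'
from h import *
print(Ro.from_rotvec(robot.get_obs()["orientation"]).as_matrix().round(3))
for cam in ("scene","side"):
    f=np.load(f"pics/{cam}0.npz"); P,C,U=cloud(cam,f["im"],f["d"])
    m=(np.hypot(P[:,0]-.485,P[:,1]+.278)<.075)&(P[:,2]>.008)&(P[:,2]<.13)
    yel=(C[:,0]>120)&(C[:,2]<60); m&=~yel
    Q=P[m]; print(cam,len(Q))
    for lo,hi in ((0.008,.04),(.04,.06),(.06,.108),(.108,.125)):
        q=Q[(Q[:,2]>lo)&(Q[:,2]<hi)]
        if len(q)<4: continue
        w,V=np.linalg.eigh(np.cov(q[:,:2].T)); print(lo,len(q),q.mean(0).round(4),np.degrees(np.arctan2(V[1,1],V[0,1])).round(1),np.sqrt(w).round(4), q.min(0).round(3),q.max(0).round(3))
    # deck
    m=(np.abs(P[:,0]-.53)<.02)&(np.abs(P[:,1]-.01)<.08); print("deck z",np.median(P[m,2]),P[m,2].std())
    m=(np.abs(P[:,0]-.42)<.03)&(np.abs(P[:,1]+.02)<.03); print("bench z",np.median(P[m,2]))
    m=(np.abs(P[:,0]-.428)<.04)&(np.abs(P[:,1]-.286)<.03); print("tray floor z",np.median(P[m,2]))
E
```

```text
[[-0.947  0.32   0.   ]
 [ 0.32   0.947  0.   ]
 [-0.     0.    -1.   ]]
scene 307
0.008 45 [ 0.4551 -0.2756  0.0192] -179.6 [0.0108 0.0194] [ 0.442 -0.297  0.008] [ 0.551 -0.252  0.039]
0.04 120 [ 0.467  -0.2756  0.0517] -167.4 [0.0098 0.0216] [ 0.435 -0.301  0.043] [ 0.502 -0.259  0.06 ]
0.06 111 [ 0.4864 -0.272   0.0852] 178.9 [0.0046 0.0097] [ 0.467 -0.289  0.061] [ 0.5   -0.263  0.108]
0.108 31 [ 0.4835 -0.2764  0.1113] -173.2 [0.0051 0.0088] [ 0.469 -0.287  0.108] [ 0.498 -0.268  0.114]
deck z 0.05018524448314242 0.0026757447627247053
bench z 0.0012277308980157362
tray floor z 0.004333928857918612
side 919
0.008 86 [ 0.4443 -0.2892  0.0213] 103.4 [0.0015 0.0098] [ 0.44  -0.299  0.008] [ 0.45  -0.268  0.039]
0.04 427 [ 0.4589 -0.2852  0.0524] 174.8 [0.0096 0.018 ] [ 0.432 -0.303  0.042] [ 0.501 -0.263  0.06 ]
0.06 292 [ 0.4783 -0.2845  0.0849] 176.7 [0.0027 0.0094] [ 0.466 -0.288  0.06 ] [ 0.496 -0.275  0.108]
0.108 114 [ 0.4801 -0.2797  0.1116] -174.6 [0.0045 0.0087] [ 0.466 -0.288  0.108] [ 0.496 -0.269  0.114]
deck z 0.051201763060319 0.0010983114471627023
bench z 0.0011788204253639425
tray floor z 0.005132438030617527
```

>>> move_arm:
  series:
    - [[-51.5,-71.9,1.0,0,0,2.72],[-51.5,-71.9,1.0,0,0,2.72],[-51.5,-71.9,1.0,0,0,2.72],[-51.5,-71.9,1.0,0,0,2.72],[-51.5,-71.9,1.0,0,0,2.72],[-51.5,-71.9,1.0,0,0,2.72],[-51.5,-71.9,1.0,0,0,2.72],[-51.5,-71.9,1.0,0,0,2.72],[-51.5,-71.9,1.0,0,0,2.72],[-51.5,-71.9,1.0,0,0,2.72]]

```text
clock: 2.2
position: [0.3744, -0.0315, 0.2246]
orientation: [2.804, 1.415, 0.003]
ft_force: [0.9, 1.3, 0.6]
width: 1.003
```

```bash
cat >> h.py <<'E'
def Rdown(yaw):
    c,s=np.cos(yaw),np.sin(yaw)
    return np.array([[c,s,0],[s,-c,0],[0,0,-1.]])
def togo(pos,yaw):
    o=robot.get_obs(); R=Ro.from_rotvec(o["orientation"]).as_matrix()
    d=R.T@(np.array(pos)-o["position"])*100
    t=Ro.from_matrix(R.T@Rdown(yaw)).as_rotvec()
    print("now",o["clock"],o["position"].round(4),"yaw",np.arctan2(R[1,0],R[0,0]).round(4),"tilt",np.arccos(-R[2,2]).round(4),"F",o["ft_force"].round(2),"T",o["ft_torque"].round(2),"w",round(float(o["width"]),3)); print("row",d.round(2),t.round(4))
E
python3 -c "
from h import *
togo([.45,-.278,.22],.1)"
```

```text
now 2.2 [ 0.3744 -0.0315  0.2246] yaw 0.9345 tilt 0.0019 F [0.91 1.3  0.58] T [ 0.07 -0.02  0.01] w 1.003
row [-15.33  20.73   0.48] [ 0.001  -0.0016  0.8345]
```

>>> move_arm:
  series:
    - [[-15.3,20.7,0.5,0,0,0.83],[-15.3,20.7,0.5,0,0,0.83],[-15.3,20.7,0.5,0,0,0.83],[-15.3,20.7,0.5,0,0,0.83],[-15.3,20.7,0.5,0,0,0.83],[-15.3,20.7,0.5,0,0,0.83],[-15.3,20.7,0.5,0,0,0.83]]

```text
clock: 3.08
position: [0.4513, -0.2744, 0.2196]
orientation: [3.136, 0.177, 0.001]
ft_force: [1.0, 0.1, -0.1]
width: 0.999
```

Run:
```python
from h import *
togo([.45,-.278,.22],.1)
P,C,U=grab("wrist","w1")
m=(np.hypot(P[:,0]-.48,P[:,1]+.278)<.085)&(P[:,2]>.0)&(P[:,2]<.13)
for lo,hi in ((-.005,.002),(.0025,.008),(.008,.04),(.04,.06),(.06,.108),(.108,.125)):
    q=P[m&(P[:,2]>lo)&(P[:,2]<hi)]
    if len(q)<4: continue
    w,V=np.linalg.eigh(np.cov(q[:,:2].T)); print(lo,len(q),q.mean(0).round(4),np.degrees(np.arctan2(V[1,1],V[0,1])).round(1), q.min(0).round(3),q.max(0).round(3))
for t in ("puller","puller_grip"):
    print([(r["point"],r["confidence"]) for r in finder.landmark_of("wrist",t)[:2]])
```

```text
now 3.075 [ 0.4513 -0.2744  0.2196] yaw 0.113 tilt 0.0005 F [ 0.98  0.08 -0.05] T [-0.04 -0.02  0.02] w 0.999
row [-0.17  0.35 -0.04] [ 0.0002 -0.0005  0.013 ]
-0.005 4811 [ 0.4859 -0.2738  0.0005] 120.6 [ 0.395 -0.363  0.   ] [ 0.565 -0.193  0.002]
0.0025 511 [ 0.4785 -0.2766  0.0038] 118.0 [ 0.441 -0.306  0.003] [ 0.526 -0.219  0.006]
0.008 58 [ 0.5341 -0.2144  0.0344] 142.7 [ 0.528 -0.219  0.023] [ 0.541 -0.208  0.039]
0.04 1098 [ 0.4638 -0.2801  0.0518] -168.8 [ 0.434 -0.302  0.04 ] [ 0.539 -0.214  0.059]
0.06 89 [ 0.4975 -0.2754  0.0861] 110.8 [ 0.472 -0.283  0.06 ] [ 0.499 -0.268  0.108]
0.108 614 [ 0.4837 -0.2778  0.1113] -170.9 [ 0.468 -0.287  0.108] [ 0.499 -0.268  0.114]
[([0.485, -0.2762, -0.0031], 0.71)]
[([0.4848, -0.279, 0.0888], 0.74)]
```

View pics/w1.png

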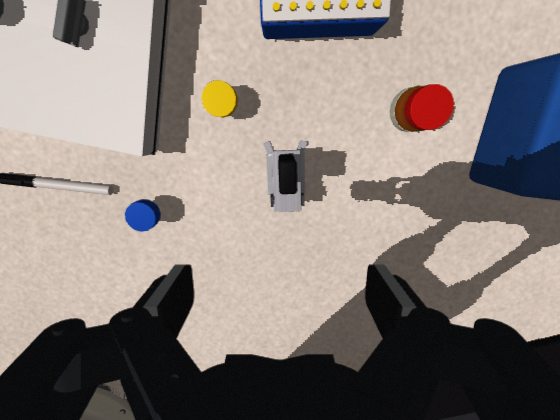

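Run:
```python
from h import *
f=np.load("pics/w1.npz"); P,C,U=cloud("wrist",f["im"],f["d"],(f["p"],f["r"]))
near=(np.hypot(P[:,0]-.48,P[:,1]+.278)<.06)
for nm,m in (("top",near&(P[:,2]>.109)&(P[:,2]<.114)),("rail",near&(P[:,2]>.043)&(P[:,2]<.056))):
    q=P[m][:,:2]; r=cv2.minAreaRect((q*1000).astype(np.float32)); print(nm,len(q),r, np.linalg.lstsq(np.c_[q[:,0],np.ones(len(q))],q[:,1],rcond=None)[0])
y=np.radians(7); A=np.array([[np.cos(y),np.sin(y)],[-np.sin(y),np.cos(y)]])
L=(P[:,:2]-[.4837,-.2778])@A.T
m=near&(P[:,2]>.0025)&(P[:,2]<.008)
q=L[m]; print("foot", (q.min(0)*1000).round(1),(q.max(0)*1000).round(1))
im=f["im"][110:240,220:350][:,:,::-1]; cv2.imwrite("pics/w1c.png",cv2.resize(im,None,fx=4.5,fy=4.5,interpolation=cv2.INTER_CUBIC))
```

```text
top 598 ((483.5535583496094, -277.9368896484375), (29.279449462890625, 15.880377769470215), 8.590210914611816) [ 0.1118874  -0.33196346]
rail 1094 ((468.36468505859375, -280.9185485839844), (66.04739379882812, 35.93754577636719), 7.337185382843018) [ 0.12783522 -0.33951227]
foot [-40.3 -24.7] [25.  26.4]
```

View pics/w1c.png

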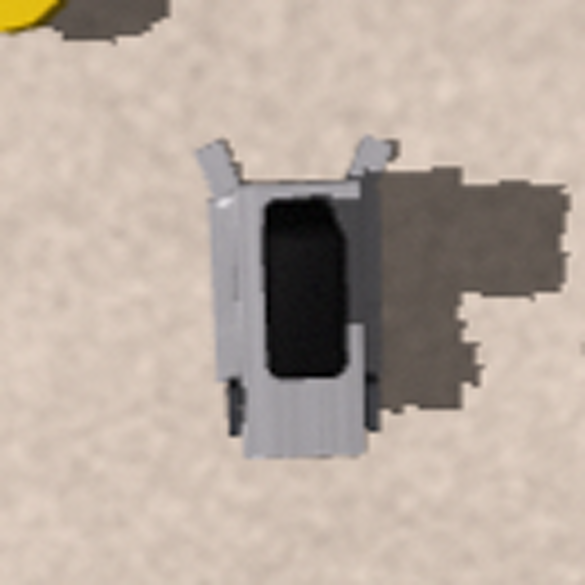

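```bash
python3 -c "
from h import *
togo([.4835,-.278,.14],.135)"
```

```text
now 3.225 [ 0.4514 -0.2741  0.2199] yaw 0.1128 tilt 0.0012 F [-0.45 -0.52 -0.08] T [ 0.   -0.02 -0.  ] w 1.004
row [3.14 0.74 7.99] [ 0.0007 -0.001  -0.0222]
```

>>> move_arm:
  series:
    - [[3.15,0.75,4,0,0,-0.022],[3.15,0.75,8,0,0,-0.022],[3.15,0.75,11,0,0,-0.022],[3.15,0.75,14,0,0,-0.022],[3.15,0.75,15.4,0,0,-0.022],[3.15,0.75,15.4,0,0,-0.022],[3.15,0.75,15.4,0,0,-0.022],[3.15,0.75,15.4,0,0,-0.022]]

```text
clock: 4.22
position: [0.4842, -0.2794, 0.0669]
orientation: [3.133, 0.208, 0.003]
ft_force: [-0.7, 0.4, -0.4]
width: 1.0
```

Run:
```python
from h import *
togo([.4835,-.278,.066],.135)
grab("wrist","w2")
```

```text
now 4.225 [ 0.4842 -0.2794  0.0669] yaw 0.1329 tilt 0.0027 F [-0.65  0.41 -0.39] T [-0.04  0.   -0.02] w 1.0
row [-0.05 -0.15  0.09] [ 0.0018 -0.002  -0.0021]
```

View pics/w2.png

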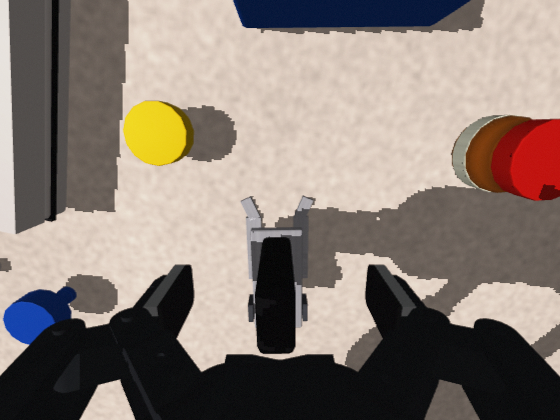

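The handle at (275,290) is centred between the fingers, so I close.

>>> move_arm:
  series:
    - [[0,0,0,0,0,0],[0,0,0,0,0,0],[0,0,0,0,0,0],[0,0,0,0,0,0],[0,0,0,0,0,0],[0,0,0,0,0,0],[0,0,0,0,0,0],[0,0,0,0,0,0]]
  jaw: -1
  grip_force: 80

```text
clock: 5.28
position: [0.4835, -0.2789, 0.0652]
orientation: [-3.135, -0.208, 0.0]
ft_force: [-0.1, 0.4, -0.2]
width: 0.177
```

>>> move_arm:
  series:
    - [[0,0,-1,0,0,0],[0,0,-3,0,0,0],[0,0,-6,0,0,0],[0,0,-9,0,0,0],[0,0,-11,0,0,0],[0,0,-11,0,0,0],[0,0,-11,0,0,0]]

```text
clock: 6.15
position: [0.4831, -0.2787, 0.174]
orientation: [-3.134, -0.208, 0.002]
ft_force: [-0.8, -0.2, -1.7]
width: 0.176
```

Run:
```python
from h import *
togo([.48,-.278,.176],.135)
P,C,U=grab("wrist","w3")
# camera clouds in tool frame
f=np.load("pics/w3.npz"); R=Ro.from_rotvec(f["r"]).as_matrix(); T=(P-f["p"])@R
near=(np.abs(T[:,1])<.035)&(T[:,0]>-.05)&(T[:,0]<.05)&(T[:,2]>0)&(T[:,2]<.08)
h,e=np.histogram(T[near][:,2],bins=40); 
for a,b in zip(h,e): print(round(b,3),a,end="; ")
im=f["im"]; cv2.imwrite("pics/w3c.png",cv2.resize(im[180:360,170:390][:,:,::-1],None,fx=3.5,fy=3.5,interpolation=cv2.INTER_CUBIC))
```

```text
now 6.15 [ 0.4831 -0.2787  0.174 ] yaw 0.1328 tilt 0.0018 F [-0.75 -0.17 -1.67] T [-0.01 -0.    0.04] w 0.176
row [-0.3  -0.11 -0.2 ] [-0.0011  0.0013 -0.0022]
0.0 31; 0.002 41; 0.003 33; 0.005 32; 0.007 30; 0.008 35; 0.01 5; 0.012 286; 0.013 493; 0.015 55; 0.017 50; 0.018 11; 0.02 0; 0.022 0; 0.023 0; 0.025 0; 0.027 0; 0.028 0; 0.03 0; 0.031 0; 0.033 0; 0.035 0; 0.036 0; 0.038 0; 0.04 0; 0.041 0; 0.043 0; 0.045 0; 0.046 0; 0.048 0; 0.05 0; 0.051 0; 0.053 0; 0.055 0; 0.056 0; 0.058 3; 0.06 522; 0.061 521; 0.063 40; 0.065 17;
```

View pics/w3c.png

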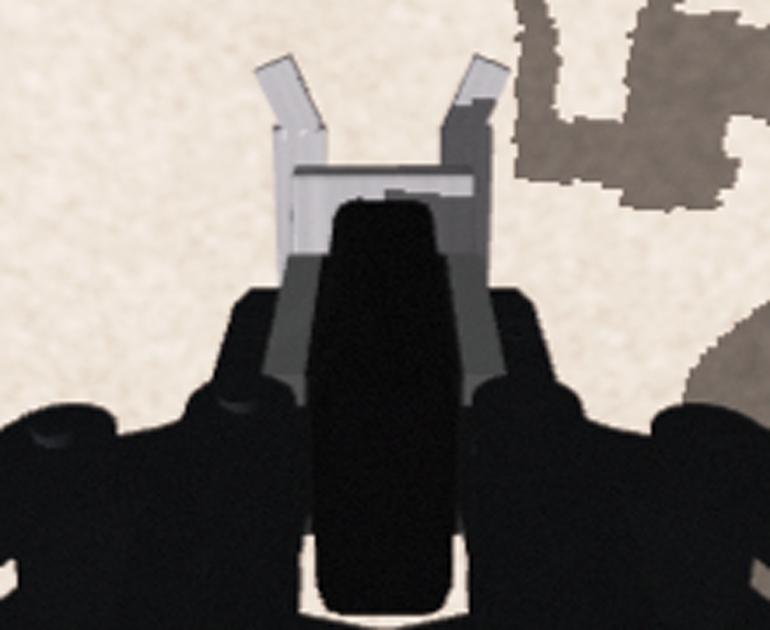

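Run:
```python
from h import *
f=np.load("pics/w3.npz"); P,C,U=cloud("wrist",f["im"],f["d"],(f["p"],f["r"]))
R=Ro.from_rotvec(f["r"]).as_matrix(); T=(P-f["p"])@R
m=(np.abs(T[:,1])<.035)&(T[:,0]>-.05)&(T[:,0]<.05)&(T[:,2]>.056)&(T[:,2]<.064)
q=T[m]*1000; print(q.min(0),q.max(0),np.median(q[:,2]))
for a in range(-10,32,4):
    s=q[(q[:,0]>=a)&(q[:,0]<a+4)]
    if len(s): 
        l=s[s[:,1]<0,1]; r=s[s[:,1]>0,1]
        print(a,len(s), [ (x.min().round(1),x.max().round(1)) for x in (l,r) if len(x)], s[:,2].mean().round(2))
```

```text
[-24.95323791 -26.05788478  59.02882526] [25.8964296  25.54926849 63.89722854] 61.304202178618674
-10 49 [(np.float64(-22.7), np.float64(-19.6)), (np.float64(19.7), np.float64(23.0))] 61.31
-6 48 [(np.float64(-22.6), np.float64(-20.2)), (np.float64(19.6), np.float64(22.7))] 61.23
-2 50 [(np.float64(-23.2), np.float64(-19.4)), (np.float64(19.6), np.float64(22.6))] 61.29
2 131 [(np.float64(-23.1), np.float64(-12.7)), (np.float64(12.1), np.float64(22.4))] 61.32
6 155 [(np.float64(-23.0), np.float64(-12.6)), (np.float64(12.0), np.float64(22.3))] 61.37
10 137 [(np.float64(-22.9), np.float64(-12.7)), (np.float64(12.1), np.float64(22.3))] 61.37
14 143 [(np.float64(-24.1), np.float64(-14.0)), (np.float64(14.1), np.float64(23.5))] 61.41
18 136 [(np.float64(-25.4), np.float64(-16.0)), (np.float64(15.5), np.float64(25.5))] 61.38
22 99 [(np.float64(-26.1), np.float64(-18.0)), (np.float64(17.6), np.float64(25.5))] 61.51
```

```bash
python3 -c "
from h import *
togo([.53,.0125,.165],-.088)"
```

```text
now 6.2 [ 0.483  -0.2786  0.1736] yaw 0.1328 tilt 0.0026 F [ 0.05  0.29 -0.88] T [-0.02 -0.01  0.04] w 0.18
row [  8.52 -28.23   0.89] [-0.0015  0.0022  0.2208]
```

>>> move_arm:
  series:
    - [[2,-5,0,0,0,0.05],[4,-11,0,0,0,0.1],[6,-17,0,0,0,0.15],[7.5,-23,0.5,0,0,0.2],[8.5,-27,0.9,0,0,0.22],[8.5,-28.2,0.9,0,0,0.22],[8.5,-28.2,0.9,0,0,0.22],[8.5,-28.2,0.9,0,0,0.22]]

```text
clock: 7.2
position: [0.5303, 0.0106, 0.166]
orientation: [3.138, -0.139, -0.001]
ft_force: [0.4, -0.7, -1.8]
width: 0.176
```

Run:
```python
from h import *
togo([.53,.0125,.165],-.088)
P,C,U=grab("wrist","w4")
f=np.load("pics/w4.npz"); R=Ro.from_rotvec(f["r"]).as_matrix(); T=(P-f["p"])@R
m=(np.abs(P[:,0]-.56)<.03)&(np.abs(P[:,1]-.05)<.03); 
m=(P[:,2]>.04)&(P[:,2]<.056)&(P[:,0]<.64)&(T[:,0]>.03); A=np.c_[P[m][:,:2],np.ones(m.sum())]; k=np.linalg.lstsq(A,P[m][:,2],rcond=None)[0]; print("deck",np.median(P[m][:,2]),"slopes",k, np.std(P[m][:,2]-A@k))
for nm,c in (("round",(.599,.007)),("square",(.6055,.083)),("bar",(.592,-.070))):
    m=(np.hypot(P[:,0]-c[0],P[:,1]-c[1])<.03)&(P[:,2]>.066)&(P[:,2]<.085)
    q=P[m]; r=cv2.minEnclosingCircle((q[:,:2]*1000).astype(np.float32)); print(nm,len(q),np.median(q[:,2]),r, q.mean(0).round(4))
for t in ("reader","round_cap","square_cap","bar_cap"):
    print(t,[(np.round(r["point"],4),round(r["confidence"],2)) for r in finder.landmark_of("wrist",t)[:2]])
```

```text
now 7.2 [0.5303 0.0106 0.166 ] yaw -0.0884 tilt 0.0007 F [ 0.41 -0.68 -1.81] T [-0.02 -0.06 -0.02] w 0.176
row [-0.05 -0.19  0.1 ] [ 0.0007  0.0004 -0.0004]
deck 0.05007582587393375 slopes [-7.60262448e-05  6.50293261e-04  5.01335682e-02] 0.0007686996611249242
round 1708 0.07252719774773 ((600.9514770507812, 7.37180233001709), 17.870990753173828) [0.6013 0.0075 0.0725]
square 1816 0.07249998431364141 ((608.4005737304688, 84.85942077636719), 21.622121810913086) [0.6084 0.084  0.0724]
bar 770 0.07213823046206622 ((593.6603393554688, -70.10285949707031), 20.039365768432617) [ 0.5944 -0.0693  0.0718]
reader []
round_cap [(array([ 0.403 , -0.1212,  0.0211]), 0.95), (array([ 0.5419, -0.2024,  0.0178]), 0.84)]
square_cap [(array([0.607 , 0.0834, 0.0482]), 0.83)]
bar_cap [(array([ 0.5895, -0.0741,  0.0476]), 0.92)]
```

View pics/w4.png

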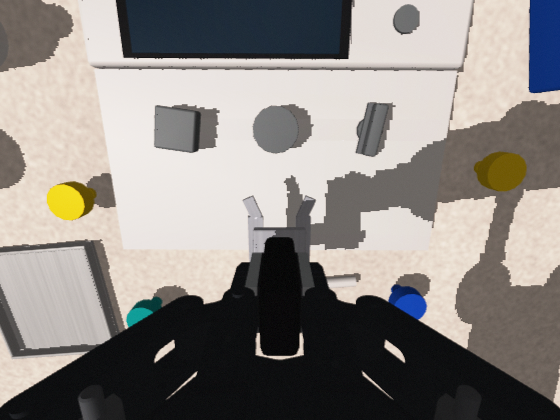

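```bash
python3 -c "
from h import *
togo([.5433,.0125,.125],-.093)"
```

```text
now 7.45 [0.5304 0.0109 0.1663] yaw -0.0887 tilt 0.0002 F [ 0.68 -0.38 -2.05] T [ 0.01 -0.05  0.01] w 0.178
row [ 1.27 -0.27  4.13] [ 0.0001 -0.0001  0.0043]
```

>>> move_arm:
  series:
    - [[0.6,-0.2,1,0,0,0.004],[1.3,-0.27,2.2,0,0,0.004],[1.3,-0.27,3.4,0,0,0.004],[1.3,-0.27,4.1,0,0,0.004],[1.3,-0.27,4.1,0,0,0.004],[1.3,-0.27,4.1,0,0,0.004],[1.3,-0.27,4.1,0,0,0.004]]

```text
clock: 8.32
position: [0.5438, 0.0134, 0.1259]
orientation: [3.138, -0.143, 0.002]
ft_force: [0.3, -0.1, -2.0]
width: 0.182
```

```bash
cat > rel.py <<'E'
from h import *
import sys
n=sys.argv[1]
P,C,U=grab("wrist",n)
f=np.load(f"pics/{n}.npz"); R=Ro.from_rotvec(f["r"]).as_matrix(); T=(P-f["p"])@R
togo([.5433,.0125,.125],-.093)
m=(np.hypot(P[:,0]-.601,P[:,1]-.0074)<.024)&(P[:,2]>.069)&(P[:,2]<.077)
q=T[m]*1000; r=cv2.minEnclosingCircle(q[:,:2].astype(np.float32)); e=cv2.fitEllipse(cv2.convexHull(q[:,:2].astype(np.float32)))
print("cap tool mm",r,e,"mean",q.mean(0).round(2),"topz",np.median(P[m][:,2]))
m=(np.abs(T[:,1])<.035)&(T[:,0]>-.0)&(T[:,0]<.03)&(T[:,2]>.056)&(T[:,2]<.0635)
q=T[m]*1000; print("fork tip x",np.percentile(q[:,0],99.5),"z",np.median(q[:,2]))
for a in (2,5,8,11):
    s=q[(q[:,0]>=a)&(q[:,0]<a+3)]; l=s[s[:,1]<0,1]; rr=s[s[:,1]>0,1]
    if len(l) and len(rr): print(a,l.min().round(1),l.max().round(1),rr.min().round(1),rr.max().round(1))
m=(P[:,2]>.04)&(P[:,2]<.056)&(P[:,0]<.64)&(P[:,0]>.5)&(np.abs(P[:,1])<.13)&(np.abs(T[:,1])>.04)
print("deck",np.median(P[m][:,2]), np.median(T[m][:,2]))
im=f["im"]; cv2.imwrite(f"pics/{n}c.png",cv2.resize(im[60:300,160:400][:,:,::-1],None,fx=2.5,fy=2.5,interpolation=cv2.INTER_CUBIC))
E
python3 rel.py w5
```

```text
now 8.375 [0.5438 0.0134 0.1259] yaw -0.0912 tilt 0.0011 F [-0.19 -0.87 -2.02] T [-0.08  0.02 -0.03] w 0.177
row [-0.04  0.1   0.09] [-0.0001 -0.0011  0.0018]
cap tool mm ((57.424686431884766, 0.7030847072601318), 17.89691162109375) ((57.37599563598633, 0.7267006635665894), (35.1860237121582, 35.341251373291016), 166.2406005859375) mean [57.8   0.69 53.51] topz 0.07251421221527601
fork tip x 25.333120889613372 z 61.36859701518591
2 -23.2 -12.3 12.0 22.4
5 -23.1 -12.8 12.0 22.3
8 -23.0 -12.7 11.9 22.2
11 -22.1 -13.4 12.0 22.0
deck 0.05007281952296744 0.07591014092281492
```

View pics/w5c.png

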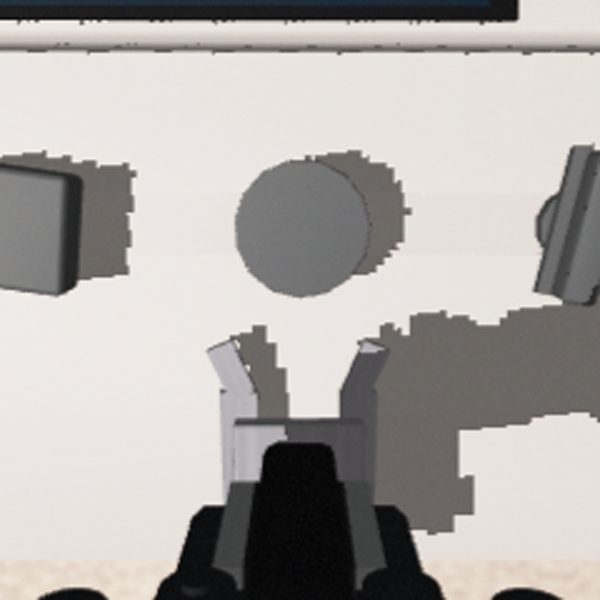

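>>> move_arm:
  series:
    - [[0,0.1,0.4,0,0,0],[0,0.1,0.8,0,0,0],[0,0.1,0.95,0,0,0],[0,0.1,0.95,0,0,0],[0,0.1,0.95,0,0,0]]

```text
clock: 9.0
position: [0.5435, 0.0124, 0.1157]
orientation: [3.138, -0.143, 0.0]
ft_force: [0.2, 0.0, -2.5]
width: 0.179
```

```bash
python3 rel.py w6; python3 -c "
from h import *
togo([.5433,.0125,.115],-.093)"
```

```text
now 9.05 [0.5435 0.0124 0.1157] yaw -0.0913 tilt 0.0 F [-0.7  -0.43 -1.63] T [ 0.04 -0.04  0.03] w 0.177
row [-0.02 -0.01 -0.93] [-0.     -0.      0.0017]
cap tool mm ((57.799278259277344, -0.23285646736621857), 17.84867286682129) ((57.74831771850586, -0.2778851389884949), (35.217437744140625, 35.285888671875), 164.9470672607422) mean [58.16 -0.31 43.12] topz 0.07254879221550378
fork tip x 25.47699698504601 z 61.347649529105375
2 -23.3 -12.8 12.0 26.9
5 -23.2 -12.8 11.9 22.3
8 -23.1 -12.7 11.9 22.3
11 -22.9 -13.4 12.6 22.0
deck 0.0500910591549175 0.0655792384289602
now 9.05 [0.5435 0.0124 0.1157] yaw -0.0913 tilt 0.0 F [-0.7  -0.43 -1.63] T [ 0.04 -0.04  0.03] w 0.177
row [-0.02 -0.01  0.07] [-0.     -0.      0.0017]
```

>>> move_arm:
  series:
    - [[0,0,0.03,0,0,0],[0,0,0.05,0,0,0],[0,0,0.05,0,0,0]]

```text
clock: 9.43
position: [0.5436, 0.0124, 0.1155]
orientation: [3.138, -0.143, 0.001]
ft_force: [0.3, 0.5, -0.5]
width: 0.179
```

```bash
cat > st.py <<'E'
from h import *
togo([.5433,.0125,.115],-.093)
E
python3 st.py
```

```text
now 9.425 [0.5436 0.0124 0.1155] yaw -0.0912 tilt 0.0004 F [ 0.25  0.5  -0.49] T [-0.02  0.04  0.02] w 0.179
row [-0.03 -0.01  0.05] [-0.     -0.0004  0.0018]
```

>>> move_arm:
  series:
    - [[0,0,0.03,0,0,0],[0,0,0.03,0,0,0],[0,0,0.03,0,0,0]]

```text
clock: 9.8
position: [0.5436, 0.0124, 0.1154]
orientation: [3.138, -0.143, 0.001]
ft_force: [-1.6, 2.3, 4.4]
width: 0.178
```

```bash
python3 st.py;python3 st.py
```

```text
now 9.8 [0.5436 0.0124 0.1154] yaw -0.0912 tilt 0.0006 F [-1.55  2.31  4.37] T [-0.03  0.31 -0.04] w 0.178
row [-0.03 -0.01  0.04] [-0.     -0.0006  0.0018]
now 9.8 [0.5436 0.0124 0.1154] yaw -0.0912 tilt 0.0006 F [-1.55  2.31  4.37] T [-0.03  0.31 -0.04] w 0.178
row [-0.03 -0.01  0.04] [-0.     -0.0006  0.0018]
```

>>> move_arm:
  series:
    - [[0,0,-0.02,0,0,0],[0.5,0,-0.02,0,0,0],[1.2,0,-0.02,0,0,0],[2.0,0,-0.02,0,0,0],[2.6,0,-0.02,0,0,0],[3.0,0,-0.02,0,0,0],[3.0,0,-0.02,0,0,0]]

```text
clock: 10.68
position: [0.5736, 0.01, 0.1154]
orientation: [-3.138, 0.143, 0.001]
ft_force: [-3.9, 1.3, 5.4]
width: 0.179
```

```bash
python3 rel.py w7
```

```text
now 10.725 [0.5735 0.01   0.1154] yaw -0.091 tilt 0.0007 F [-4.28  1.18  5.89] T [ 0.2   0.68 -0.07] w 0.177
row [-3.03  0.03 -0.96] [-0.0006  0.0004  0.002 ]
cap tool mm ((27.816450119018555, 0.06091698259115219), 17.86286735534668) ((27.769330978393555, 0.07403934001922607), (35.3227424621582, 35.51023483276367), 104.63943481445312) mean [2.834e+01 4.000e-02 4.284e+01] topz 0.07259999475425183
fork tip x 25.354359080333644 z 61.37633528543849
2 -23.2 -12.8 12.0 22.4
5 -23.1 -12.8 11.9 22.3
8 -23.0 -12.8 12.7 22.2
11 -22.8 -16.3 15.5 22.0
deck 0.0501206545483652 0.06529880920541326
```

View pics/w7c.png

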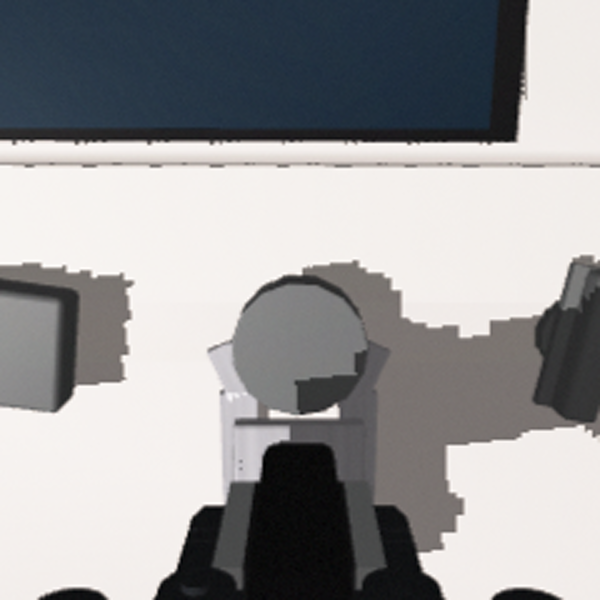

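>>> move_arm:
  series:
    - [[0,0,-0.04,0,0,0],[0.3,0.03,-0.04,0,0,0],[0.8,0.04,-0.04,0,0,0],[1.3,0.04,-0.04,0,0,0],[1.8,0.04,-0.04,0,0,0],[2.2,0.04,-0.04,0,0,0],[2.5,0.04,-0.04,0,0,0],[2.6,0.04,-0.04,0,0,0],[2.6,0.04,-0.04,0,0,0]]

```text
clock: 11.85
position: [0.5993, 0.0069, 0.1154]
orientation: [3.138, -0.143, 0.0]
ft_force: [-2.7, -0.1, 3.7]
width: 0.179
```

```bash
python3 rel.py w8
```

```text
now 11.9 [0.5993 0.0069 0.1155] yaw -0.0912 tilt 0.0004 F [-1.77  1.08  3.25] T [ 0.11  0.46 -0.06] w 0.178
row [-5.63 -0.05 -0.96] [ 0.0001 -0.0004  0.0018]
cap tool mm ((3.9112236499786377, -1.5050511360168457), 17.58363914489746) ((2.7349634170532227, -1.1733698844909668), (33.39687728881836, 34.77988815307617), 152.57225036621094) mean [13.72 -0.9  43.11] topz 0.0724610093556029
fork tip x 25.10521750920369 z 61.38607962739873
2 -27.0 -18.7 17.1 22.4
5 -23.1 -17.2 16.3 22.3
8 -23.0 -16.3 14.6 22.3
11 -22.9 -13.6 12.7 21.4
deck 0.050110100917057324 0.06532939299372453
```

View pics/w8c.png

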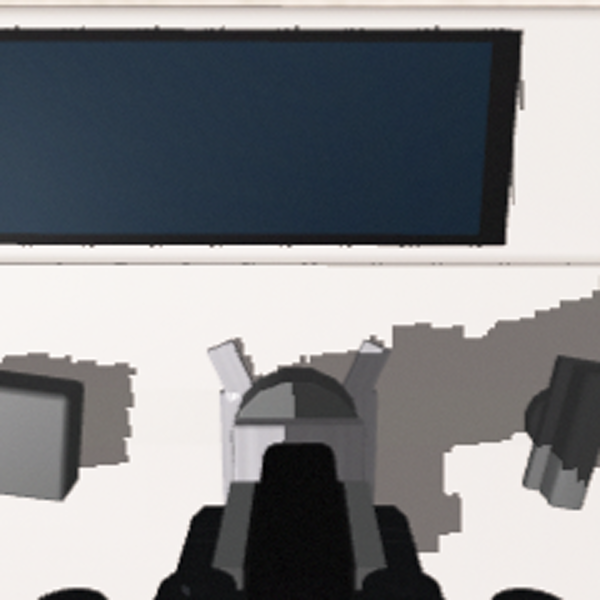

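>>> move_arm:
  series:
    - [[0,0,-0.02,0,0,0],[0.2,0,-0.02,0,0,0],[0.4,0,-0.02,0,0,0],[0.55,0,-0.02,0,0,0],[0.55,0,-0.02,0,0,0]]

```text
clock: 12.52
position: [0.6049, 0.0063, 0.1155]
orientation: [3.138, -0.143, 0.0]
ft_force: [-0.3, 0.3, -0.0]
width: 0.181
```

```bash
python3 st.py
```

```text
now 12.525 [0.6049 0.0063 0.1155] yaw -0.0913 tilt 0.0002 F [-0.3   0.33 -0.04] T [-0.01  0.05 -0.02] w 0.181
row [-6.19 -0.05  0.05] [ 0.0001 -0.0002  0.0017]
```

>>> move_arm:
  series:
    - [[0.05,0,0,0,0,0],[0.1,0,0,0,0,0],[0.1,0,0,0,0,0]]

```text
clock: 12.9
position: [0.6057, 0.0063, 0.1155]
orientation: [3.138, -0.143, -0.0]
ft_force: [-0.4, -0.2, -1.2]
width: 0.174
```

>>> move_arm:
  series:
    - [[0.05,0,0,0,0,0],[0.05,0,0,0,0,0]]

```text
clock: 13.15
position: [0.6062, 0.0062, 0.1156]
orientation: [3.138, -0.143, -0.0]
ft_force: [0.5, -0.9, -1.7]
width: 0.176
```

>>> move_arm:
  series:
    - [[0.03,0,0,0,0,0],[0.03,0,0,0,0,0]]

```text
clock: 13.4
position: [0.6065, 0.0062, 0.1157]
orientation: [3.138, -0.143, 0.0]
ft_force: [-0.1, 0.1, -1.0]
width: 0.178
```

>>> move_arm:
  series:
    - [[0.03,0,0.02,0,0,0],[0.03,0,0.02,0,0,0]]

```text
clock: 13.65
position: [0.6068, 0.0062, 0.1155]
orientation: [3.138, -0.143, 0.0]
ft_force: [0.4, -0.1, -1.5]
width: 0.175
```

>>> move_arm:
  series:
    - [[0.03,0,0,0,0,0],[0.03,0,0,0,0,0]]

```text
clock: 13.9
position: [0.6071, 0.0062, 0.1155]
orientation: [-3.138, 0.143, -0.0]
ft_force: [-0.2, 1.0, -0.7]
width: 0.179
```

>>> move_arm:
  series:
    - [[0.02,0,0,0,0,0],[0.02,0,0,0,0,0]]

```text
clock: 14.15
position: [0.6073, 0.0062, 0.1155]
orientation: [3.138, -0.143, 0.0]
ft_force: [1.0, -0.8, -1.7]
width: 0.176
```

>>> move_arm:
  series:
    - [[0.02,0,0,0,0,0],[0.02,0,0,0,0,0]]

```text
clock: 14.4
position: [0.6075, 0.0061, 0.1155]
orientation: [3.138, -0.143, 0.0]
ft_force: [-0.8, -0.5, -1.7]
width: 0.177
```

>>> move_arm:
  series:
    - [[0.02,0,0,0,0,0],[0.02,0,0,0,0,0]]

```text
clock: 14.65
position: [0.6077, 0.0061, 0.1155]
orientation: [-3.138, 0.143, -0.0]
ft_force: [0.6, -0.5, -2.3]
width: 0.178
```

>>> move_arm:
  series:
    - [[0.02,0,0,0,0,0],[0.02,0,0,0,0,0]]

```text
clock: 14.9
position: [0.6079, 0.0061, 0.1155]
orientation: [3.138, -0.143, 0.0]
ft_force: [-0.2, 0.1, -1.3]
width: 0.177
```

>>> move_arm:
  series:
    - [[0.02,0,0,0,0,0],[0.03,0,0,0,0,0]]

```text
clock: 15.15
position: [0.6082, 0.0061, 0.1155]
orientation: [3.138, -0.143, -0.0]
ft_force: [-0.7, 0.4, -0.6]
width: 0.177
```

>>> move_arm:
  series:
    - [[0.02,0,0,0,0,0],[0.02,0,0,0,0,0]]

```text
clock: 15.4
position: [0.6084, 0.0061, 0.1155]
orientation: [3.138, -0.143, -0.0]
ft_force: [0.2, 0.3, -1.6]
width: 0.18
```

>>> move_arm:
  series:
    - [[0.02,0,0,0,0,0],[0.02,0,0,0,0,0]]

```text
clock: 15.65
position: [0.6085, 0.006, 0.1155]
orientation: [3.138, -0.143, -0.0]
ft_force: [-1.2, -0.9, -0.8]
width: 0.173
```

```bash
python3 rel.py w9
python3 - <<'E'
from h import *
P,C,U=grab("side","s9")
print(robot.get_obs()["ft_force"])
f=np.load("pics/s9.npz"); cv2.imwrite("pics/s9c.png",cv2.resize(f["im"][160:280,220:380][:,:,::-1],None,fx=5,fy=5,interpolation=cv2.INTER_CUBIC))
E
```

```text
now 15.7 [0.6085 0.006  0.1155] yaw -0.0912 tilt 0.0002 F [-0.35  0.61 -1.93] T [-0.02  0.06  0.03] w 0.175
row [-6.55 -0.05 -0.95] [0.     0.0002 0.0018]
cap tool mm ((-0.0682973861694336, -6.306934356689453), 14.904808044433594) ((-4.102223873138428, -3.4920976161956787), (26.741243362426758, 32.09446716308594), 140.11444091796875) mean [ 7.34 -3.49 44.46] topz 0.07129863096364007
fork tip x 25.326495838365027 z 61.400829577426265
2 -23.1 -12.9 12.0 22.3
5 -23.1 -9.7 8.1 22.2
8 -23.1 -0.4 1.0 22.3
11 -22.9 -9.2 12.7 21.3
deck 0.05012749218814319 0.06539474540821671
[ 0.10690744 -0.48814091 -1.11826527]
```

View pics/s9c.png

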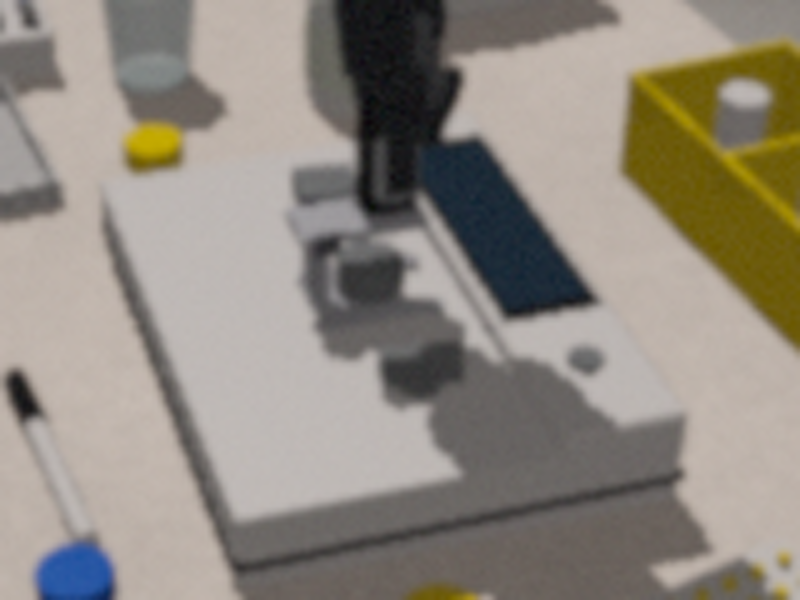

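>>> move_arm:
  series:
    - [[0.02,0,0,0,0,0],[0.02,0,0,0,0,0]]

```text
clock: 16.0
position: [0.6086, 0.006, 0.1155]
orientation: [-3.138, 0.143, 0.001]
ft_force: [-1.5, 0.1, -1.4]
width: 0.181
```

>>> move_arm:
  series:
    - [[0.02,0,0,0,0,0],[0.02,0,0,0,0,0]]

```text
clock: 16.25
position: [0.6088, 0.006, 0.1155]
orientation: [3.138, -0.143, -0.001]
ft_force: [-2.1, 0.2, -0.9]
width: 0.18
```

>>> move_arm:
  series:
    - [[0.02,0,0,0,0,0],[0.02,0,0,0,0,0]]

```text
clock: 16.5
position: [0.6089, 0.006, 0.1155]
orientation: [3.138, -0.143, -0.001]
ft_force: [-2.5, 0.5, -0.4]
width: 0.178
```

>>> move_arm:
  series:
    - [[0.02,0,0,0,0,0],[0.03,0,0,0,0,0]]

```text
clock: 16.75
position: [0.6092, 0.006, 0.1156]
orientation: [-3.138, 0.143, 0.001]
ft_force: [-5.4, -0.0, 0.5]
width: 0.172
```

```bash
python3 st.py
```

```text
now 16.75 [0.6092 0.006  0.1156] yaw -0.0912 tilt 0.0007 F [-5.43 -0.02  0.55] T [ 0.09  1.02 -0.01] w 0.172
row [-6.62 -0.05  0.06] [-0.      0.0007  0.0018]
```

>>> move_arm:
  series:
    - [[-0.005,0,0,0,0,0],[-0.005,0,0,0,0,0]]

```text
clock: 17.0
position: [0.6092, 0.0061, 0.1155]
orientation: [-3.138, 0.143, 0.001]
ft_force: [-5.7, -0.1, 1.1]
width: 0.173
```

>>> move_arm:
  series:
    - [[0,0,0,0,0,0],[0,0,0,0,0,0]]

```text
clock: 17.25
position: [0.6092, 0.006, 0.1155]
orientation: [-3.138, 0.143, 0.001]
ft_force: [-4.9, 1.3, 1.1]
width: 0.179
```

>>> move_arm:
  series:
    - [[-0.02,0,-0.05,0,0,0],[-0.03,0,-0.1,0,0,0],[-0.03,0,-0.15,0,0,0],[-0.03,0,-0.2,0,0,0],[-0.03,0,-0.24,0,0,0],[-0.03,0,-0.24,0,0,0]]

```text
clock: 18.0
position: [0.6091, 0.006, 0.1179]
orientation: [3.138, -0.143, 0.0]
ft_force: [-2.8, -0.2, -4.8]
width: 0.175
```

```bash
python3 st.py
```

```text
now 18.0 [0.6091 0.006  0.1179] yaw -0.0912 tilt 0.0001 F [-2.77 -0.17 -4.84] T [0.   0.57 0.02] w 0.175
row [-6.62 -0.05  0.29] [ 0.0001 -0.0001  0.0018]
```

>>> move_arm:
  series:
    - [[0,0,-0.03,0,0,0],[0,0,-0.06,0,0,0],[0,0,-0.06,0,0,0]]

```text
clock: 18.38
position: [0.6092, 0.006, 0.1182]
orientation: [3.138, -0.143, -0.0]
ft_force: [-1.6, -0.1, -6.7]
width: 0.175
```

```bash
python3 st.py
```

```text
now 18.375 [0.6092 0.006  0.1182] yaw -0.0913 tilt 0.0001 F [-1.55 -0.06 -6.75] T [-0.08  0.23  0.06] w 0.175
row [-6.62 -0.05  0.32] [0.     0.0001 0.0017]
```

>>> move_arm:
  series:
    - [[0,0,-0.03,0,0,0],[0,0,-0.06,0,0,0],[0,0,-0.06,0,0,0]]

```text
clock: 18.75
position: [0.6091, 0.006, 0.1189]
orientation: [-3.138, 0.143, 0.0]
ft_force: [-1.4, 0.3, -7.8]
width: 0.18
```

>>> move_arm:
  series:
    - [[0,0,-0.03,0,0,0],[0,0,-0.05,0,0,0]]

```text
clock: 19.0
position: [0.609, 0.0061, 0.1192]
orientation: [-3.138, 0.143, 0.001]
ft_force: [-0.8, 0.1, -10.6]
width: 0.176
```

>>> move_arm:
  series:
    - [[0,0,-0.03,0,0,0],[0,0,-0.05,0,0,0]]

```text
clock: 19.25
position: [0.609, 0.006, 0.1196]
orientation: [-3.138, 0.143, 0.001]
ft_force: [0.3, -0.1, -10.9]
width: 0.177
```

>>> move_arm:
  series:
    - [[0,0,-0.03,0,0,0],[0,0,-0.05,0,0,0]]

```text
clock: 19.5
position: [0.6089, 0.006, 0.1201]
orientation: [-3.138, 0.143, 0.001]
ft_force: [-0.0, -0.2, -13.3]
width: 0.176
```

```bash
python3 st.py
python3 - <<'E'
from h import *
grab("side","s10")
f=np.load("pics/s10.npz"); cv2.imwrite("pics/s10c.png",cv2.resize(f["im"][160:280,220:380][:,:,::-1],None,fx=5,fy=5,interpolation=cv2.INTER_CUBIC))
E
```

```text
now 19.5 [0.6089 0.006  0.1201] yaw -0.0912 tilt 0.0008 F [-1.000e-02 -2.000e-01 -1.325e+01] T [ 0.04 -0.04  0.02] w 0.176
row [-6.59 -0.05  0.51] [0.     0.0008 0.0018]
```

View pics/s10c.png

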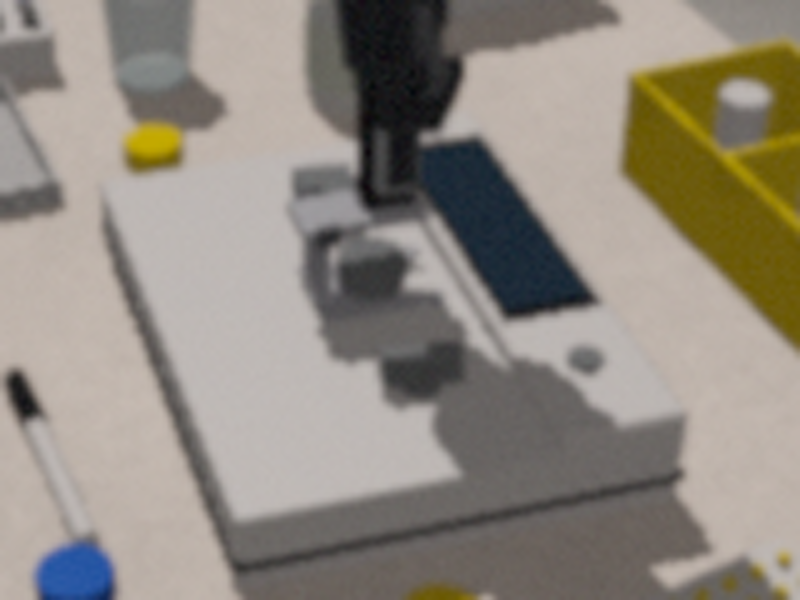

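>>> move_arm:
  series:
    - [[0,0,-0.03,0,0,0],[0,0,-0.06,0,0,0]]

```text
clock: 19.8
position: [0.6095, 0.006, 0.1227]
orientation: [3.138, -0.143, 0.003]
ft_force: [-1.7, 0.6, -5.9]
width: 0.174
```

>>> move_arm:
  series:
    - [[0,0,-0.03,0,0,0],[0,0,-0.06,0,0,0]]

```text
clock: 20.05
position: [0.6095, 0.006, 0.1228]
orientation: [-3.138, 0.143, -0.002]
ft_force: [-2.2, 0.5, -4.8]
width: 0.174
```

>>> move_arm:
  series:
    - [[0,0,-0.03,0,0,0],[0,0,-0.05,0,0,0]]

```text
clock: 20.3
position: [0.6094, 0.006, 0.1228]
orientation: [-3.138, 0.143, -0.002]
ft_force: [-0.6, 0.2, -4.5]
width: 0.177
```

Popped. Raising straight up, smoothly.

>>> move_arm:
  series:
    - [[0,0,-0.3,0,0,0],[0,0,-0.7,0,0,0],[0,0,-1.2,0,0,0],[0,0,-1.8,0,0,0],[0,0,-2.5,0,0,0],[0,0,-3.2,0,0,0],[0,0,-3.9,0,0,0],[0,0,-4.3,0,0,0],[0,0,-4.5,0,0,0],[0,0,-4.5,0,0,0]]

```text
clock: 21.55
position: [0.6091, 0.006, 0.1673]
orientation: [3.138, -0.143, -0.0]
ft_force: [0.9, 0.5, -2.6]
width: 0.178
```

```bash
python3 rel.py w11
python3 - <<'E'
from h import *
grab("side","s11"); P,C,U=grab("scene","c11")
f=np.load("pics/s11.npz"); a=cv2.resize(f["im"][140:260,220:380][:,:,::-1],(400,300),interpolation=cv2.INTER_CUBIC)
f=np.load("pics/c11.npz"); b=cv2.resize(f["im"][160:280,200:360][:,:,::-1],(400,300),interpolation=cv2.INTER_CUBIC)
cv2.imwrite("pics/m11.png",np.hstack([a,b]))
E
```

```text
now 21.6 [0.609 0.006 0.167] yaw -0.0911 tilt 0.0004 F [ 1.22 -0.51 -1.83] T [-0.02 -0.07 -0.04] w 0.181
row [-6.6  -0.05  4.21] [0.     0.0004 0.0019]Traceback (most recent call last):
  File "rel.py", line 8, in <module>
    q=T[m]*1000; r=cv2.minEnclosingCircle(q[:,:2].astype(np.float32)); e=cv2.fitEllipse(cv2.convexHull(q[:,:2].astype(np.float32)))
                                                                         ~~~~~~~~~~~~~~^^^^^^^^^^^^^^^^^^^^^^^^^^^^^^^^^^^^^^^^^^^^
cv2.error: OpenCV(4.12.0) /io/opencv/modules/imgproc/src/shapedescr.cpp:356: error: (-215:Assertion failed) n >= 0 && (depth == CV_32F || depth == CV_32S) in function 'fitEllipseNoDirect'
```

View pics/m11.png

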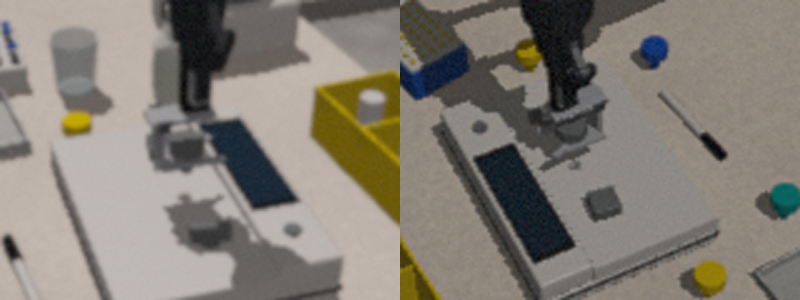

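View pics/w11.png

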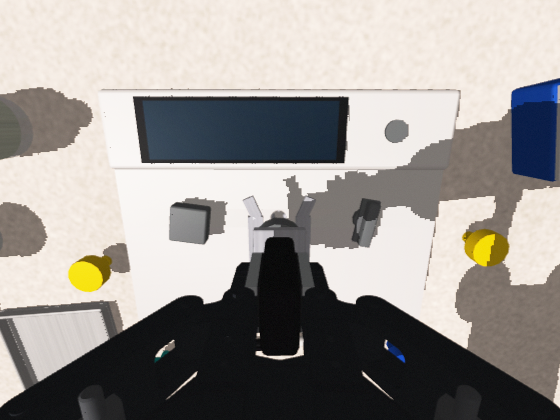

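Run:
```python
from h import *
for cam,n in (("scene","scene0"),("side","side0")):
    f=np.load(f"pics/{n}.npz"); P,C,U=cloud(cam,f["im"],f["d"])
    near=(np.abs(P[:,0]-.428)<.09)&(np.abs(P[:,1]-.286)<.085)
    m=near&(P[:,2]>.012)&(P[:,2]<.02)
    q=P[m]; r=cv2.minAreaRect((q[:,:2]*1000).astype(np.float32)); print(cam,len(q),r)
    m=(np.abs(P[:,0]-.428)<.045)&(np.abs(P[:,1]-.286)<.04); print(np.median(P[m][:,2]))
    eyes.get_image(cam)
    for t in ("beaker","tube_rack","tray","bottle"):
        print(t,[(np.round(r["point"],3),round(r["confidence"],2)) for r in finder.landmark_of(cam,t)[:2]])
f=np.load("pics/w11.npz"); 
togo([.435,.286,.2],-.09)
```

```text
scene 300 ((430.374267578125, 289.77569580078125), (133.8022918701172, 142.9091796875), 89.7601547241211)
0.004264394854012472
beaker [(array([0.592, 0.346, 0.002]), 0.62)]
tube_rack [(array([0.604, 0.084, 0.051]), 0.72), (array([0.518, 0.435, 0.002]), 0.71)]
tray [(array([0.43 , 0.286, 0.   ]), 0.65)]
bottle [(array([ 0.707,  0.28 , -0.001]), 0.61), (array([0.604, 0.087, 0.051]), 0.47)]
side 254 ((435.6093444824219, 294.51971435546875), (156.06417846679688, 145.71029663085938), 0.19530168175697327)
0.005170387253586994
beaker [(array([0.592, 0.345, 0.002]), 0.74)]
tube_rack [(array([ 0.521,  0.433, -0.   ]), 0.76), (array([0.602, 0.005, 0.098]), 0.48)]
tray [(array([0.428, 0.287, 0.002]), 0.86)]
bottle [(array([0.706, 0.277, 0.002]), 0.73)]
now 22.2 [0.6091 0.006  0.1674] yaw -0.0913 tilt 0.0001 F [-0.44  0.63 -2.47] T [-0.05 -0.04 -0.01] w 0.176
row [-19.89 -26.3   -3.27] [-0.     -0.0001 -0.0013]
```

>>> move_arm:
  series:
    - [[-0.2,-0.3,-1,0,0,0],[-0.8,-1.0,-2,0,0,0],[-1.8,-2.4,-3,0,0,0],[-3.4,-4.4,-3.3,0,0,0],[-5.2,-6.8,-3.3,0,0,0],[-7.0,-9.2,-3.3,0,0,0],[-8.8,-11.6,-3.3,0,0,0],[-10.6,-14.0,-3.3,0,0,0],[-12.2,-16.1,-3.3,0,0,0],[-13.4,-17.7,-3.3,0,0,0]]

```text
clock: 23.45
position: [0.4901, 0.1963, 0.2005]
orientation: [-3.138, 0.14, -0.0]
ft_force: [0.3, 0.9, -2.3]
width: 0.175
```

>>> move_arm:
  series:
    - [[-1.2,-1.6,0,0,0,0],[-2.8,-3.8,0,0,0,0],[-4.2,-5.6,0,0,0,0],[-5.4,-7.2,0,0,0,0],[-6.2,-8.2,0,0,0,0],[-6.5,-8.6,0,0,0,0],[-6.5,-8.6,0,0,0,0],[-6.5,-8.6,0,0,0,0]]

```text
clock: 24.45
position: [0.4352, 0.2856, 0.2003]
orientation: [3.138, -0.144, 0.0]
ft_force: [0.5, 0.3, -2.8]
width: 0.175
```

Run:
```python
from h import *
togo([.436,.287,.13],-.09)
P,C,U=grab("wrist","w12")
grab("side","s12")
f=np.load("pics/s12.npz"); cv2.imwrite("pics/s12c.png",cv2.resize(f["im"][100:220,130:290][:,:,::-1],(800,600),interpolation=cv2.INTER_CUBIC))
```

```text
now 24.45 [0.4352 0.2856 0.2003] yaw -0.0919 tilt 0.0003 F [ 0.52  0.32 -2.8 ] T [ 0.   -0.02  0.06] w 0.175
row [ 0.06 -0.15  7.03] [ 0.0003 -0.0001 -0.0019]
```

View pics/w12.png

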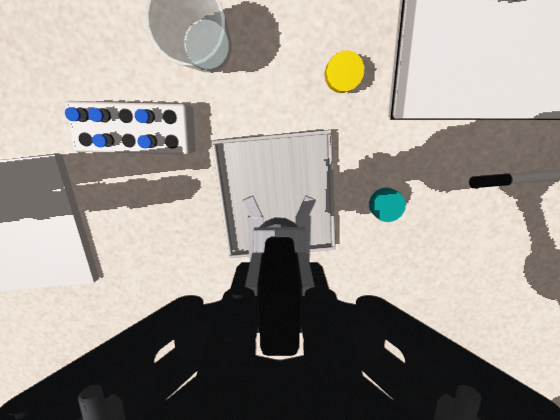

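View pics/s12c.png

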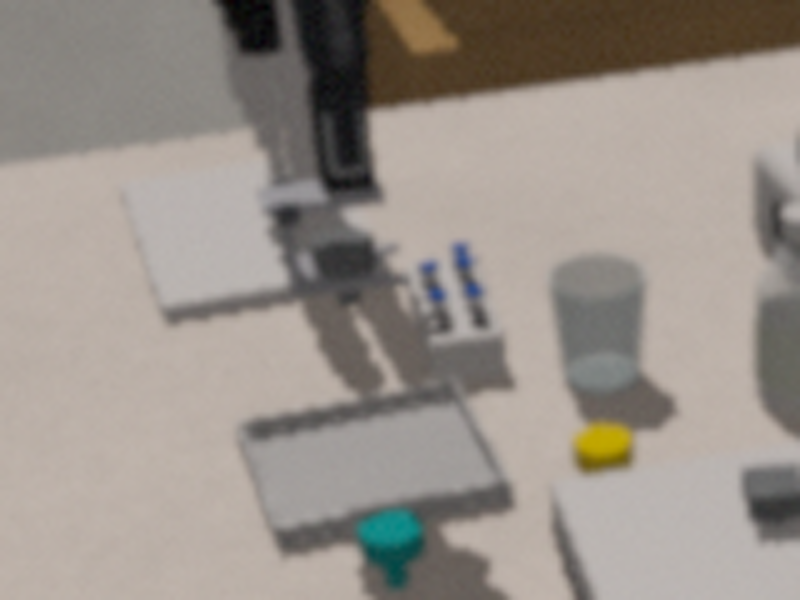

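Run:
```python
from h import *
f=np.load("pics/w12.npz"); P,C,U=cloud("wrist",f["im"],f["d"],(f["p"],f["r"]))
m=(np.abs(P[:,0]-.428)<.09)&(np.abs(P[:,1]-.286)<.08)&(P[:,2]>.010)&(P[:,2]<.021)
q=P[m]*1000; print(q.min(0),q.max(0)); print(cv2.minAreaRect(q[:,:2].astype(np.float32)))
for a in range(350,510,15):
    s=q[(q[:,0]>=a)&(q[:,0]<a+15)]
    if len(s): print(a,s[:,1].min().round(1),s[:,1].max().round(1))
m=(np.abs(P[:,0]-.46)<.03)&(np.abs(P[:,1]-.286)<.04)&(P[:,2]<.03); print("floor",np.median(P[m][:,2]),m.sum())
R=Ro.from_rotvec(f["r"]).as_matrix(); T=(P-f["p"])@R
m=(np.abs(T[:,1])<.025)&(T[:,0]>-.02)&(T[:,0]<.03)&(T[:,2]>.03)&(T[:,2]<.058); print("cap in tool",len(T[m]), (T[m].min(0)*1000).round(1),(T[m].max(0)*1000).round(1),np.median(T[m][:,2]))
```

```text
[359.54659354 224.01381627  10.02750058] [499.99437539 354.78699896  17.76463078]
((429.7861022949219, 289.4202575683594), (130.2718963623047, 139.92398071289062), 89.6517333984375)
350 225.1 354.2
365 224.7 354.4
380 225.2 354.8
395 224.4 354.2
410 225.2 354.2
425 224.5 354.3
440 224.3 354.0
455 224.4 354.2
470 224.0 354.0
485 224.4 354.1
floor 0.0038084395582074076 3600
cap in tool 229 [  4.5 -13.2  44.5] [10.9 12.5 57.9] 0.050179253554796674
```

>>> move_arm:
  series:
    - [[0.1,-0.2,1,0,0,0],[0.15,-0.35,3,0,0,0],[0.15,-0.35,5,0,0,0],[0.15,-0.35,7.5,0,0,0],[0.15,-0.35,9.2,0,0,0],[0.15,-0.35,10.2,0,0,0],[0.15,-0.35,10.6,0,0,0],[0.15,-0.35,10.6,0,0,0]]

```text
clock: 25.55
position: [0.4369, 0.2895, 0.0947]
orientation: [-3.138, 0.143, -0.001]
ft_force: [0.5, -0.1, -2.4]
width: 0.173
```

>>> move_arm:
  series:
    - [[0,0,0.15,0,0,0],[0,0,0.3,0,0,0],[0,0,0.45,0,0,0],[0,0,0.6,0,0,0],[0,0,0.75,0,0,0],[0,0,0.9,0,0,0],[0,0,1.05,0,0,0],[0,0,1.2,0,0,0],[0,0,1.2,0,0,0]]

```text
clock: 26.68
position: [0.4366, 0.2893, 0.0821]
orientation: [3.138, -0.143, -0.0]
ft_force: [0.5, 0.4, -2.2]
width: 0.176
```

Run:
```python
from h import *
togo([.437,.289,.0695],-.09)
grab("side","s13")
f=np.load("pics/s13.npz"); cv2.imwrite("pics/s13c.png",cv2.resize(f["im"][130:220,145:265][:,:,::-1],(800,600),interpolation=cv2.INTER_CUBIC))
```

```text
now 26.675 [0.4366 0.2893 0.0821] yaw -0.0912 tilt 0.0003 F [ 0.48  0.4  -2.17] T [-0.01 -0.04  0.05] w 0.176
row [0.04 0.03 1.26] [ 0.0002  0.0002 -0.0012]
```

View pics/s13c.png

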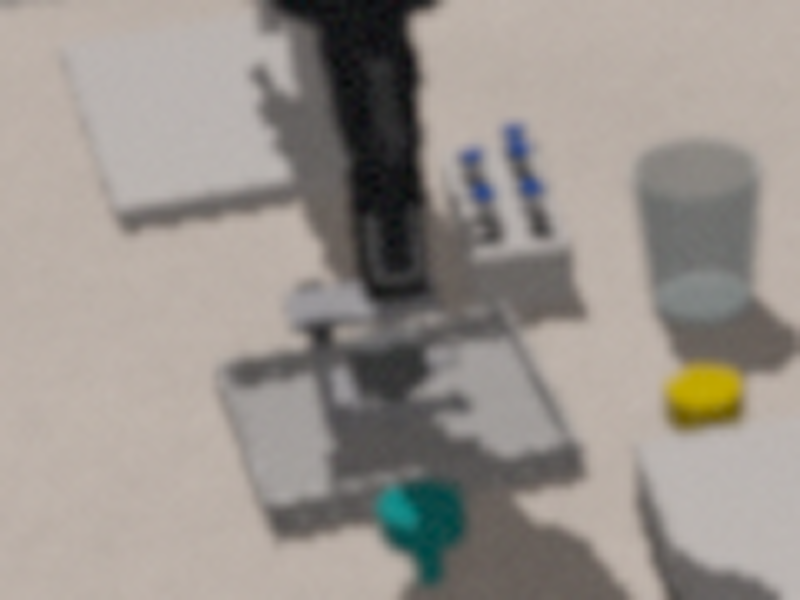

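Going well: the cap is upright in the slot, with the stem on the tray floor. Lowering the last 12.6 mm gently.

>>> move_arm:
  series:
    - [[0,0,0.15,0,0,0],[0,0,0.3,0,0,0],[0,0,0.45,0,0,0],[0,0,0.6,0,0,0],[0,0,0.75,0,0,0],[0,0,0.9,0,0,0],[0,0,1.05,0,0,0],[0,0,1.05,0,0,0]]

```text
clock: 27.72
position: [0.4366, 0.2893, 0.0716]
orientation: [3.138, -0.143, -0.0]
ft_force: [0.3, -0.2, -1.8]
width: 0.174
```

>>> move_arm:
  series:
    - [[0,0,0.04,0,0,0],[0,0,0.08,0,0,0],[0,0,0.1,0,0,0],[0,0,0.1,0,0,0]]

```text
clock: 28.22
position: [0.4367, 0.2894, 0.0708]
orientation: [-3.138, 0.143, -0.0]
ft_force: [-0.8, 0.2, -2.1]
width: 0.175
```

Run:
```python
from h import *
togo([.437,.289,.0695],-.09)
grab("side","s14")
f=np.load("pics/s14.npz"); cv2.imwrite("pics/s14c.png",cv2.resize(f["im"][130:220,145:265][:,:,::-1],(800,600),interpolation=cv2.INTER_CUBIC))
```

```text
now 28.225 [0.4367 0.2894 0.0708] yaw -0.0911 tilt 0.0001 F [-0.85  0.24 -2.15] T [ 0.03 -0.03  0.05] w 0.175
row [0.03 0.04 0.13] [-0.     -0.     -0.0011]
```

View pics/s14c.png

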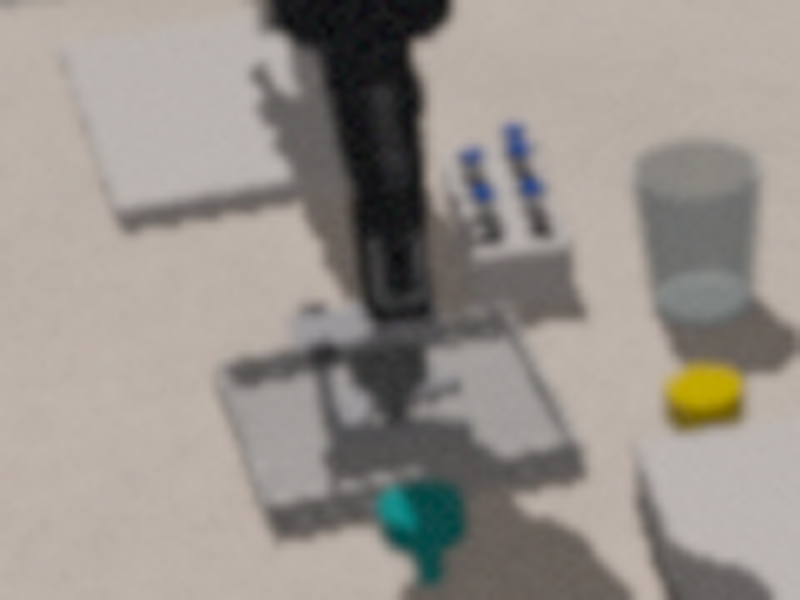

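>>> move_arm:
  series:
    - [[0,0,0.04,0,0,0],[0,0,0.05,0,0,0],[0,0,0.05,0,0,0]]

```text
clock: 28.65
position: [0.4367, 0.2894, 0.0703]
orientation: [3.138, -0.143, -0.0]
ft_force: [0.8, -0.3, -1.6]
width: 0.175
```

>>> move_arm:
  series:
    - [[0,0,0.03,0,0,0],[0,0,0.05,0,0,0],[0,0,0.05,0,0,0]]

```text
clock: 29.02
position: [0.4367, 0.2894, 0.0698]
orientation: [3.138, -0.143, -0.0]
ft_force: [-0.7, -1.3, -2.0]
width: 0.175
```

>>> move_arm:
  series:
    - [[0,0,0.03,0,0,0],[0,0,0.04,0,0,0],[0,0,0.04,0,0,0]]

```text
clock: 29.4
position: [0.4367, 0.2894, 0.0694]
orientation: [-3.138, 0.143, -0.0]
ft_force: [0.5, -0.7, -3.4]
width: 0.178
```

>>> move_arm:
  series:
    - [[0,0,0.03,0,0,0],[0,0,0.03,0,0,0],[0,0,0.03,0,0,0]]

```text
clock: 29.78
position: [0.4367, 0.2894, 0.0692]
orientation: [-3.138, 0.143, -0.0]
ft_force: [-0.1, 0.1, -1.4]
width: 0.175
```

>>> move_arm:
  series:
    - [[0,0,0.03,0,0,0],[0,0,0.03,0,0,0],[0,0,0.03,0,0,0]]

```text
clock: 30.15
position: [0.4368, 0.2894, 0.0692]
orientation: [-3.138, 0.143, -0.0]
ft_force: [-0.6, -1.0, 2.0]
width: 0.174
```

>>> move_arm:
  series:
    - [[0,0,0.03,0,0,0],[0,0,0.03,0,0,0],[0,0,0.03,0,0,0]]

```text
clock: 30.52
position: [0.4368, 0.2895, 0.0691]
orientation: [-3.138, 0.143, -0.001]
ft_force: [-1.5, -0.4, 5.4]
width: 0.176
```

>>> move_arm:
  series:
    - [[0,0,-0.04,0,0,0],[0,0,-0.04,0,0,0],[0,0,-0.04,0,0,0]]

```text
clock: 30.9
position: [0.4368, 0.2895, 0.0691]
orientation: [-3.138, 0.143, -0.001]
ft_force: [-0.4, 0.6, 4.3]
width: 0.176
```

>>> move_arm:
  series:
    - [[0,0,0,0,0,0],[0,0,0,0,0,0],[0,0,0,0,0,0],[0,0,0,0,0,0],[0,0,0,0,0,0],[0,0,0,0,0,0]]
  jaw: 0.3

```text
clock: 31.65
position: [0.4367, 0.2894, 0.0689]
orientation: [-3.138, 0.143, -0.0]
ft_force: [-0.3, -0.5, -0.6]
width: 0.65
```

Run:
```python
from h import *
togo([.437,.289,.0695],-.09)
P,C,U=grab("wrist","w15")
```

```text
now 31.65 [0.4367 0.2894 0.0689] yaw -0.0912 tilt 0.0001 F [-0.35 -0.51 -0.58] T [-0.02 -0.03  0.05] w 0.65
row [ 0.03  0.04 -0.06] [-0.     -0.0001 -0.0012]
```

View pics/w15.png

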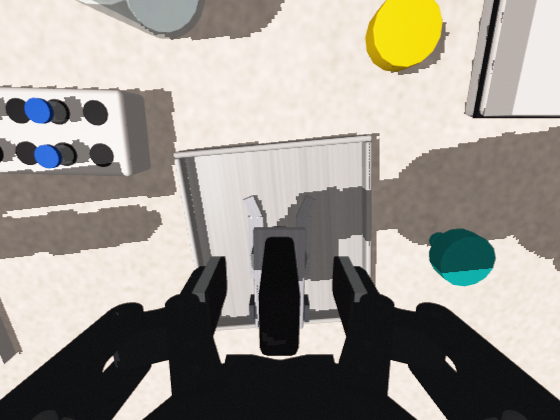

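Released: the puller stands at (278,290) and the fingers are clear on both sides. Rising straight up.

>>> move_arm:
  series:
    - [[0,0,-1,0,0,0],[0,0,-3,0,0,0],[0,0,-6,0,0,0],[0,0,-9,0,0,0],[0,0,-12,0,0,0],[0,0,-15,0,0,0],[0,0,-15,0,0,0],[0,0,-15,0,0,0]]

```text
clock: 32.7
position: [0.4367, 0.2893, 0.219]
orientation: [-3.138, 0.143, -0.0]
ft_force: [0.3, 0.1, -0.7]
width: 0.649
```

Run:
```python
from h import *
o=robot.get_obs(); print(o["position"],o["ft_force"].round(2))
P,C,U=grab("side","s16")
near=(np.abs(P[:,0]-.437)<.06)&(np.abs(P[:,1]-.289)<.06)
q=P[near&(P[:,2]>.105)&(P[:,2]<.13)]; print("handle top",q.mean(0),q[:,2].max())
for lo in np.arange(.062,.116,.012):
    q=P[near&(P[:,2]>lo)&(P[:,2]<lo+.012)]; print(lo,len(q),q[:,:2].mean(0).round(4))
for t in ("round_cap","puller","square_cap","bar_cap"): print(t,[(np.round(r["point"],3),round(r["confidence"],2)) for r in finder.landmark_of("side",t)[:5]])
P,C,U=grab("wrist","w16")
q=P[(np.abs(P[:,0]-.437)<.04)&(np.abs(P[:,1]-.289)<.04)&(P[:,2]>.108)&(P[:,2]<.13)]; print("wrist top",q.mean(0),len(q))
f=np.load("pics/s16.npz"); a=cv2.resize(f["im"][130:220,145:265][:,:,::-1],(400,300),interpolation=cv2.INTER_CUBIC)
b=cv2.resize(np.load("pics/w16.npz")["im"][:,:,::-1],(400,300))
cv2.imwrite("pics/m16.png",np.hstack([a,b]))
```

```text
[0.43667063 0.28933079 0.21899625] [ 0.33  0.05 -0.68]
handle top [0.43414651 0.28515041 0.1128538 ] 0.11929455001678609
0.062 36 [0.434  0.2835]
0.074 38 [0.434 0.283]
0.086 39 [0.4345 0.2824]
0.09799999999999999 37 [0.4342 0.2826]
0.10999999999999999 47 [0.4339 0.2861]
round_cap [(array([ 0.406, -0.123,  0.018]), 0.8), (array([ 0.547, -0.2  ,  0.016]), 0.79), (array([0.417, 0.17 , 0.018]), 0.6), (array([0.431, 0.289, 0.021]), 0.51), (array([0.552, 0.218, 0.018]), 0.45)]
puller [(array([0.433, 0.288, 0.007]), 0.94), (array([0.601, 0.008, 0.004]), 0.56)]
square_cap []
bar_cap [(array([ 0.593, -0.07 ,  0.051]), 0.53)]
wrist top [0.43833878 0.28949355 0.11511534] 618
```

View pics/m16.png

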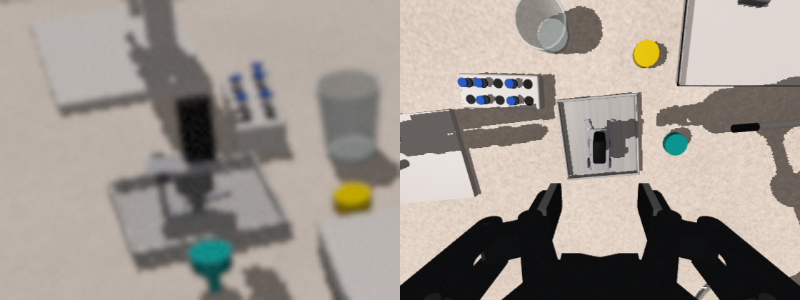

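Run:
```python
from h import *
P,C,U=grab("scene","c17")
for nm,c in (("square",(.608,.084)),("bar",(.594,-.070))):
    q=P[(np.hypot(P[:,0]-c[0],P[:,1]-c[1])<.03)&(P[:,2]>.066)&(P[:,2]<.085)]; print(nm,len(q),np.median(q[:,2]),q.mean(0).round(4))
f=np.load("pics/c17.npz"); cv2.imwrite("pics/c17c.png",cv2.resize(f["im"][170:320,220:420][:,:,::-1],(800,600),interpolation=cv2.INTER_CUBIC))
```

```text
square 117 0.07230576709700665 [0.6094 0.0877 0.0724]
bar 47 0.07118837127882811 [ 0.5931 -0.0682  0.0713]
```

View pics/c17c.png

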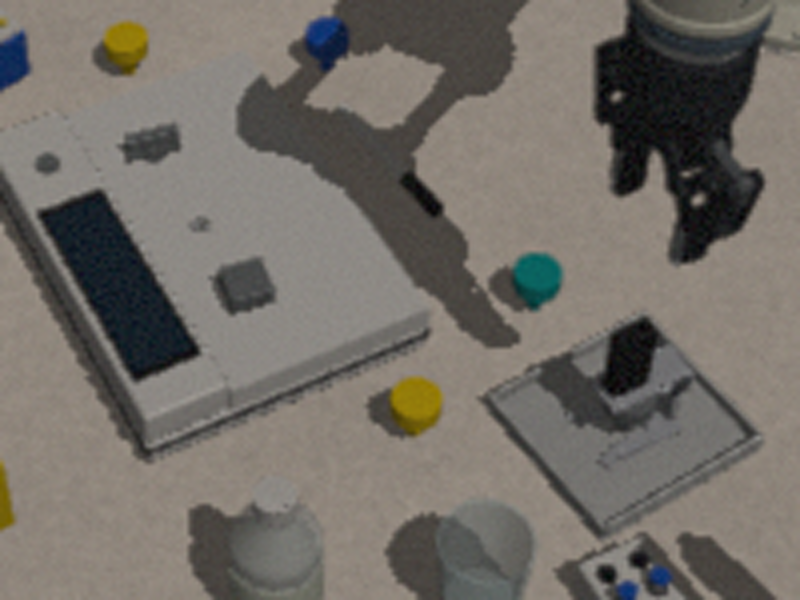

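The crop shows the middle port empty at (200,223), the square (245,285) and bar (150,140) caps seated, and the puller upright in the tray (630,360). Handing in.

```bash
python3 -c "
from workcell import sign_off
print(sign_off())"
```

```text
the job is handed in; nothing more can be done
None
```

The round cap is out of its port, and the puller is standing in the tray with the cap in its slot. I handed the job in at about 33 s of the 72 s, and no verdict is reported.

- **Pull:** I slid the fork flat under the round cap in the middle port. It pressed home on the neck at about 5 N by the wrist sensor, with the fork still on the deck. The cap popped somewhere above about 11 N of upward pull, and I carried it upright to the tray.
- **Set-down:** The puller touched the tray floor at about 7 N and I released it there.
- **Last checks:** The puller stands upright with its handle at (0.438, 0.289), and the cap was found at about (0.431, 0.289), both in the tray. The arm is clear above, the middle port is empty, and the square and bar caps are at their seated height.
- **Disagreements:** The fork's slot end sat about 2 mm further back than my estimate, at roughly −8 mm of shift, so I found home by touch. In the last side picture the network missed the square cap, but the scene depth and the crop show it seated. Its position there read about 4 mm from the wrist camera's earlier reading, which I put down to comparing two cameras.

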